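Present a sediment tube to the tube reader

ROBOT

A 7-joint arm with a two-finger parallel gripper is mounted at the origin on the work surface. World frame = base frame: x ahead of the robot, y to its left, z up, the work surface at z = 0. Lengths are in m, angles in rad, forces in N, time in s.
With the tool pointing down it reaches from about 0.4 to 0.9 m from the base axis. Payload 5.6 kg.
Tool frame: the origin (TCP) lies between the finger pads; the fingertips stand 8 mm ahead of it and the grasp point (between the pads) lies 11 mm behind it (r.finger_overhang is the distance from the TCP to the fingertips, in m); z points along the fingers, x is the direction in which the jaws open and shut, and the axes are right-handed (so a half turn about z gives the same grasp; the last joint's range is limited). The gripper opens to 92 mm and grips with 3 to 60 N. Pads are 20 mm wide; open, the fingers measure 128 mm over their backs; the gripper's body (75 mm by 189 mm) begins 69 mm behind the grasp point.
Start: joints at [-1.341, 0.468, -0.012, 1.603, 0.006, 1.071, -0.056], TCP at [0.175, 0.626, 0.223] pointing down, gripper open.
Joint ranges: [-2.53, 2.53], [-0.31, 2.02], [-1.57, 1.55], [0.28, 2.44], [-1.29, 4.43], [0.15, 1.84], [-2.92, 2.92]. Speed limits (rad/s): [2.57, 2.57, 3.14, 3.14, 3.14, 3.14, 3.14].

INTERFACE

Orientations are given as a 3x3 rotation matrix whose columns are the frame's x, y, z axes.
In Python, from bench import r gives the robot as it stands.
- The arm moves only by the tool step_arm, never from a script. Its argument "targets" is a list of rows, each a list of 4 numbers: the shift along the tool's x, y, z in units of 25 mm (1.0 is 25 mm), then the turn about the tool's z in units of 5 degrees (1.0 is 5 degrees). A call has 1 to 12 rows; each row is the pose to reach, as a shift and turn from the pose commanded when the call began, along the tool's axes at that moment; what a row does not reach only later rows make up. A row lasts 1/12 s, in which the tool goes at most 41.7 mm and 7.16 degrees, less where a joint would pass 70% of its speed; a pose out of reach is approached as far as the arm can. A call with a gripper value outside its range is refused whole. "fingers" is the gripper command: -1 is shut, 1 is fully open, values between are in proportion, set as the call begins (left out, the last holds). The fingers move at their own pace and stop on an object; the grip force is fixed at half the most. Time passes only in rows, so rows that repeat a pose let the fingers close. It gives the time, the measured TCP pose, the force and the opening at its end, in the units of the state.
- r.get_obs(): the state, without advancing time (a new reading comes with each control period).
- r.camera(name): name is "side" or "top"; returns (picture, depth): 384x512x3 uint8, blue, green, red; 384x512 float32, m along the optical axis (not along the pixel's ray), 0 where there is no reading.
- r.camera_params(name): a dict with "intrinsics" (3x3 intrinsics, pixels), "eye" and "orientation" of the camera in the world. Camera axes: x right, y up, looking along -z (the intrinsics and any distortion apply to the point x, -y, -z); pixel columns grow to the right and rows downward; lengths in m; the calibration is good to about 2 mm. A picture is of the moment at which its call begins. camera_params takes no time and is no camera call.
- r.close_job(): hands the job in, once; it reports no verdict.
The state is a dict: "time_s": time; "qpos": joint angles; "joint_vel": joint speeds; "effort": joint torques, N m; "position": TCP position; "tool_rot": TCP orientation; "force": force on the tool from outside, world axes, zero at the start; "torque": the same for the moment, N m; "finger_gap": finger opening in m.
Only numpy, scipy, OpenCV 4.12 (cv2) and the standard library are available. Lean on these libraries where they do the work, as an engineer would, in place of code of your own. Each camera call takes 0.05 s, during which the arm holds its last target.

TASK

Take the tall capped sample tube that stands on the bench and lay it on its side, in the middle of the two V-shaped supports of the tube reader's cradle (cap to either end), setting it down and letting it go without dropping or toppling it. Then swing the reader's sprung cam lever up from its rest until the cam lifts the cradle to its highest point, lever standing straight up, and finish while still holding the lever there with the fingers: do not let go of it. Leave all the other things where they are.

Things in the scene. Friction and masses are not known exactly. Their poses are not given: they have to be found in the camera images.
- tube_center (a point): Centre (half-way up, on the axis) of the sample tube: the tallest loose tube, 117 mm high, about 80 g, standing upright on its flat foot at the start. Barrel 29 mm in diameter and 102 mm long, then a screw cap 33 mm in diameter and 15 mm high at the +z end. Its z axis runs from foot to cap.
- cradle_seat (a point): Where the tube's centre belongs: on the axis of a 29 mm tube lying in the cradle, midway between the two V supports, 118 mm above the bench when the cradle is down. y runs along the lying tube, x across it (away from the robot), z up. The V supports are at y = -32 and +32 mm, 10 mm thick, 51 mm wide, their tops 5 mm above this point; the 54 mm between them is open for fingers.
- cradle_plate (a point): Centre of the top of the cradle's plate (60 mm in x by 90 mm in y), 42 mm below the seat; fingers beside the tube must stay above it. On its -x side a cam follower plate, 30 mm wide in y, reaches from 22 to 62 mm off the centre, its top 18 mm above this plate. The cradle only moves straight up and down.
- reader_head (a point): Top centre of the reader's white head (46 by 46 mm, on a post), 103 mm from the seat towards +x, 150 mm above the bench. Its lens looks at the raised tube. Do not run into it.
- lever_pivot (a point): Point on the level axis of the cam lever, 75 mm above the bench and 95 mm from the cradle seat towards -x, in the upright plane in which the middle of the grip bar swings. It stays put when the lever turns. Axes of the reader: x along the lever's axis (away from the robot), y along the cradle, z up. The reader is fixed to the bench.
- lever_grip (a point): Middle of the free part of the lever's grip bar: a round black bar 14 mm in diameter, parallel to the lever's axis (reader x), 100 mm from the axis. It sticks out 60 mm from the steel lever arm towards the robot; this point is 29 mm from the arm and 31 mm from the free end. The bar is fixed to the lever and turns with it.
- cam_lever (a joint): Angle of the cam lever (rad). 0: rest on the lower stop, lever pointing to the reader's +y side, 0.262 below level, bar 49 mm above the bench. Grows as it swings up; 1.833: straight up, bar at 175 mm, cradle lifted highest; beyond, the cradle sinks again, to the stop at 2.618. A spring pulls it to 0: 1 to 2 N at the bar at first, 3 N upright; let go, it snaps back.
- cradle (a joint): Lift of the cradle (m), driven by the cam: 0 with the lever at rest, 0.0176 at its highest (lever straight up).
- short_tube_center (a point): Centre (half-way up) of a short tube, a bystander: same diameter, cap and make as the sample tube but only 70 mm high, standing upright. To be left alone.
- jar: Origin at the centre of the underside of a small jar, a bystander: 48 mm in diameter, 58 mm high. To be left alone.
- spatula: Steel spatula, 180 mm long, lying on the bench left of the reader; a bystander.
- loose_cap: Loose ring-shaped tube cap, 33 mm in diameter and 14 mm high, lying near the robot; a bystander. Origin under its centre.
- beaker: Glass beaker, 76 mm in diameter, 100 mm high, at the back of the bench; a bystander. Origin under its centre.
- weigh_cup: Small white weighing cup, 56 mm in diameter, 32 mm high, at the front left; a bystander. Origin under its centre.
There are look-alikes about, which are no part of the job. Leave any purple look-alike of the part that bears tube_center alone.

How it is judged:
By the outcome, as a careful person would: the job done as asked, in the order asked, and still so for the second after the job is handed in, while the arm keeps its last pose, push and grip.
It also fails if it takes over 54 s, if anything falls off the work surface, if the arm or the gripper's body presses on something with over 40 N, if the wrist force passes 120 N, or if a joint passes its speed limit or range.

## Working session

There is one attempt and no reset: what is moved stays moved. The work goes in short steps, Python scripts to look and compute and a tool call to move; the robot and the scene stay as the last step left them, time stands still between calls to the robot, and variables do not carry over. Pictures are saved under pics/ and viewed, and the job is handed in when it is done.

Besides the shell and the picture viewer there is one more tool, called after "Request:" as a command line: name --pt "numbers of a row" for each row, then --argument value for the rest. step_arm: Moves the arm, as the interface text tells. Its arguments: {"type":"object","properties":{"targets":{"type":"array","items":{"type":"array","items":{"type":"number"}}},"fingers":{"type":"number"}},"required":["targets"]}

```bash
mkdir -p pics; ls; python3 - <<'E'
from bench import r
import cv2,numpy as np,pickle
o=r.get_obs();print(o)
d={}
for n in("side","top"):
    p,z=r.camera(n);cv2.imwrite(f"pics/{n}0.png",p);c=r.camera_params(n);d[n]=(p,z,c);print(n,c,(z>0).mean())
pickle.dump(d,open("d0.pkl","wb"))
E
```

```text
pics
{'time_s': 0.0, 'qpos': array([-1.34101066,  0.46835563, -0.01155109,  1.60363402,  0.00601845,
        1.07140688, -0.05631299]), 'joint_vel': array([-1.97963065e-04, -7.05844582e-05,  8.78991127e-04,  4.61246197e-04,
        9.61351857e-04,  3.67477327e-04,  3.33597489e-04]), 'effort': array([ 8.85643362e-05, -5.20581579e+01, -1.22308181e-02, -2.43764055e+01,
       -5.66326431e-02,  1.69767591e-02,  1.44940486e-04]), 'position': array([0.17506743, 0.62538089, 0.22165   ]), 'tool_rot': array([[ 2.69524880e-01,  9.62993374e-01, -3.17736340e-04],
       [ 9.62991812e-01, -2.69525018e-01, -1.74198141e-03],
       [-1.76315445e-03,  1.63529837e-04, -9.99998432e-01]]), 'force': array([ 0.36995856,  0.28806473, -0.10284412]), 'torque': array([-0.03320766,  0.02989701, -0.01945529]), 'finger_gap': 0.09175604052239136}
side {'intrinsics': array([[378.7648007 ,   0.        , 255.85957597],
       [  0.        , 378.7648007 , 191.96745419],
       [  0.        ,   0.        ,   1.        ]]), 'eye': array([ 0.5209755 , -0.86295511,  0.66806396]), 'orientation': array([[ 0.99745019,  0.05468423, -0.04585582],
       [-0.06773694,  0.52313527, -0.84955353],
       [-0.02246839,  0.85049346,  0.52550552]])} 0.9959462483723959
top {'intrinsics': array([[362.79202584,   0.        , 249.44929545],
       [  0.        , 362.79202584, 193.45183307],
       [  0.        ,   0.        ,   1.        ]]), 'eye': array([0.37925014, 0.04503195, 1.23318017]), 'orientation': array([[-0.01282241,  0.98381053, -0.17875242],
       [-0.99989381, -0.01137743,  0.00910655],
       [ 0.00692538,  0.17885021,  0.98385194]])} 0.99615478515625
```

View pics/side0.png

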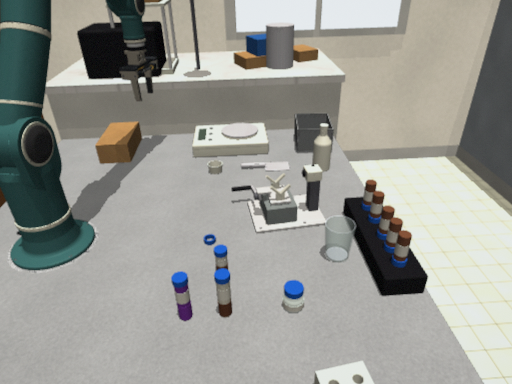

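View pics/top0.png

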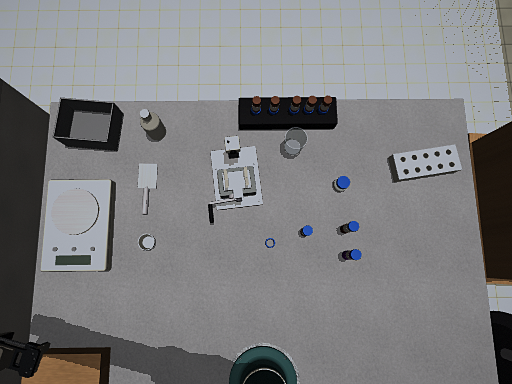

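```bash
cat > h.py <<'E'
import numpy as np,cv2,pickle
def pts(z,c):
    K=c["intrinsics"];v,u=np.mgrid[:z.shape[0],:z.shape[1]]
    P=np.stack([(u-K[0,2])/K[0,0]*z,-(v-K[1,2])/K[1,1]*z,-z],-1)
    return P@c["orientation"].T+c["eye"]
def ray(c,u,v,h):
    K=c["intrinsics"];d=c["orientation"]@np.array([(u-K[0,2])/K[0,0],-(v-K[1,2])/K[1,1],-1]);e=c["eye"]
    return e+d*(h-e[2])/d[2]
def proj(c,P):
    q=(np.asarray(P)-c["eye"])@c["orientation"];K=c["intrinsics"]
    return np.stack([K[0,0]*q[...,0]/-q[...,2]+K[0,2],-K[1,1]*q[...,1]/-q[...,2]+K[1,2]],-1)
E
python3 - <<'E'
from h import *
d=pickle.load(open("d0.pkl","rb"))
p=d["side"][0];q=d["top"][0]
a=cv2.resize(p[235:325,165:315],None,fx=5,fy=5,interpolation=cv2.INTER_CUBIC)
b=cv2.resize(q[130:230,195:275],None,fx=6,fy=6,interpolation=cv2.INTER_CUBIC)
c=cv2.resize(p[155:240,220:340],None,fx=6,fy=6,interpolation=cv2.INTER_CUBIC)
for n,i in zip("abc",(a,b,c)):cv2.imwrite(f"pics/crop_{n}.png",i)
for n in d:
    p,z,c=d[n];W=pts(z,c);h=cv2.cvtColor(p,cv2.COLOR_BGR2HSV)
    m=cv2.inRange(h,(105,150,60),(125,255,255))
    k,l,s,ce=cv2.connectedComponentsWithStats(m)
    for i in range(1,k):
        if s[i,4]>12 :
            w=W[l==i];print(n,ce[i].round(1),s[i],w.mean(0).round(3),"zmax",np.percentile(w[:,2],95).round(3),w.min(0).round(3),w.max(0).round(3))
E
```

```text
side [256.5  44.3] [247  34  19  22 360] [0.654 1.173 0.293] zmax 0.325 [ 0.521 -0.863  0.247] [0.706 1.277 0.668]
side [365.3 207. ] [362 202   8   9  46] [ 0.874 -0.001  0.065] zmax 0.073 [ 0.866 -0.009  0.056] [0.885 0.013 0.075]
side [373.7 219.5] [368 214  12  10  68] [ 0.878 -0.061  0.065] zmax 0.073 [ 0.867 -0.067  0.056] [ 0.894 -0.038  0.074]
side [384.9 242.3] [377 229  18  25 126] [ 0.868 -0.169  0.075] zmax 0.074 [ 0.521 -0.863  0.054] [ 0.884 -0.11   0.668]
side [209.2 239.1] [204 235  11  10  72] [ 0.433 -0.034  0.011] zmax 0.017 [ 0.419 -0.049  0.001] [ 0.447 -0.016  0.019]
side [220.2 250.6] [214 245  13  12 129] [ 0.469 -0.155  0.07 ] zmax 0.074 [ 0.454 -0.167  0.057] [ 0.484 -0.136  0.075]
side [398.7 262.5] [392 255  16  13 104] [ 0.877 -0.236  0.07 ] zmax 0.072 [ 0.521 -0.863  0.055] [ 0.91  -0.208  0.668]
side [222.  275.7] [215 268  15  16 203] [ 0.478 -0.288  0.116] zmax 0.12 [ 0.463 -0.301  0.007] [ 0.493 -0.153  0.122]
side [179.3 279.3] [172 272  16  16 198] [ 0.391 -0.291  0.116] zmax 0.121 [ 0.376 -0.303  0.102] [ 0.406 -0.272  0.122]
side [293.4 289.2] [2
[... 231 characters left out ...]
111.1] [289 108  10   6  15] [ 0.875 -0.12   0.068] zmax 0.072 [ 0.869 -0.136  0.061] [ 0.884 -0.104  0.073]
top [343.1 181.6] [337 176  13  12 122] [ 0.625 -0.272  0.077] zmax 0.062 [ 0.379 -0.298  0.051] [0.648 0.045 1.233]
top [353.4 225.7] [349 221  10  11  85] [ 0.476 -0.281  0.129] zmax 0.12 [ 0.379 -0.3    0.111] [0.492 0.045 1.233]
top [307.4 230.2] [303 226  10  10  78] [ 0.469 -0.15   0.07 ] zmax 0.073 [ 0.453 -0.165  0.062] [ 0.483 -0.135  0.075]
top [270.6 244.8] [266 241   9   7  13] [ 0.426 -0.035  0.012] zmax 0.016 [ 0.419 -0.046 -0.003] [ 0.439 -0.019  0.017]
top [355.6 254.3] [351 249  10  11  87] [ 0.39  -0.286  0.116] zmax 0.12 [ 0.376 -0.299  0.112] [ 0.406 -0.272  0.122]
```

View pics/crop_a.png

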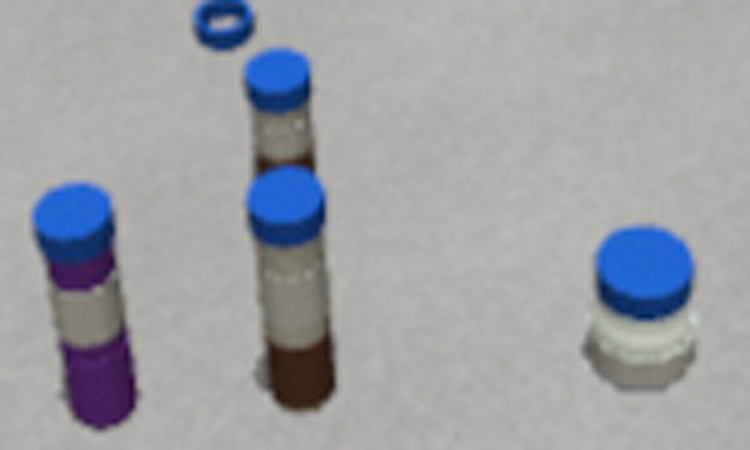

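View pics/crop_b.png

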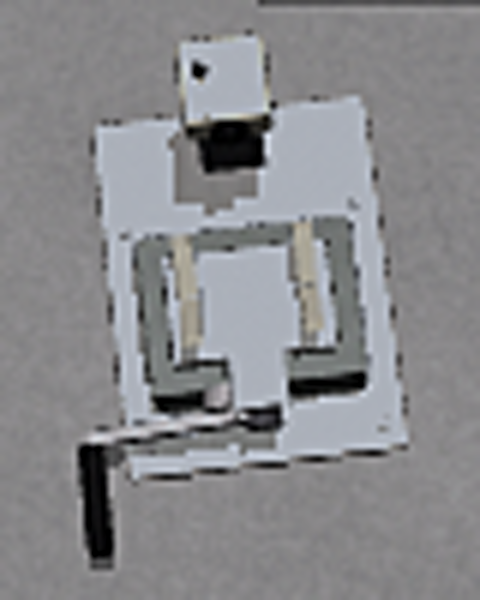

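View pics/crop_c.png

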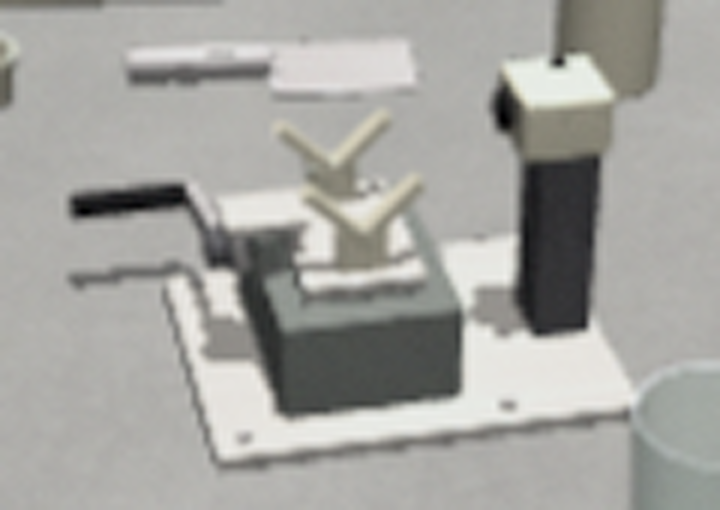

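Candidates for the tube (side view): purple tall tube (183,296), brown/white-label tall tube (223,293) and the short tube (221,260). The crop confirms (223,293): tall, full height 0.117, and not purple. The short one measures only 0.07, and the purple one is to be left alone. Next I measure the reader.

```bash
python3 - <<'E'
from h import *
d=pickle.load(open("d0.pkl","rb"))
for n in d:
    p,z,c=d[n];W=pts(z,c);W[(z<=0)]=9
    x,y,h=W[...,0],W[...,1],W[...,2]
    R=(x>.4)&(x<.85)&(y>-.05)&(y<.25)
    b=p.max(2)
    def rep(name,m,sz=None):
        m=(m).astype(np.uint8)
        k,l,s,ce=cv2.connectedComponentsWithStats(m,connectivity=8)
        if k<2: print(n,name,None);return
        for i in np.argsort(-s[1:,4])[:2]+1:
            if s[i,4]<10: continue
            w=W[l==i]; r=cv2.minAreaRect(w[:,:2].astype(np.float32)*1000)
            print(n,name,s[i,4],ce[i].round(1),"rect",np.round(r[0],1),np.round(r[1],1),round(r[2],2),"mean",w.mean(0).round(4),"h",np.percentile(w[:,2],[5,95]).round(3))
    rep("head",R&(h>.14)&(h<.165)&(x>.6))
    rep("Vs",R&(h>.095)&(h<.135)&(b>100)&(x<.69))
    rep("plate",R&(h>.068)&(h<.083)&(b>150))
    rep("bar",R&(h>.03)&(h<.065)&(b<50)&(x<.58))
    rep("base",R&(h>.0)&(h<.03)&(b>(180 if n=="top" else 205)))
E
```

```text
side head 189 [311.6 169.4] rect [731.6  88.3] [50.9 49.3] 6.67 mean [0.7334 0.0812 0.1496] h [0.141 0.154]
side Vs 176 [272.1 189.4] rect [616.4  60.5] [42.9 99.3] 62.25 mean [0.6169 0.0575 0.1045] h [0.096 0.122]
side Vs 85 [275.  178.4] rect [629.6 109. ] [57.2 14.2] 1.24 mean [0.6312 0.1079 0.111 ] h [0.097 0.124]
side plate 98 [281.8 198.8] rect [652.   53.9] [89.4 44.5] 46.02 mean [0.6445 0.0469 0.0776] h [0.074 0.08 ]
side plate 44 [271.9 194.5] rect [616.9  75.6] [52.8 17.1] 88.71 mean [0.6181 0.0705 0.0791] h [0.078 0.081]
side bar 50 [241.  188.1] rect [530.4 159.2] [57.1  9.1] 9.98 mean [0.5298 0.159  0.0533] h [0.048 0.057]
side base 649 [289.2 219.4] rect [660.1  76.7] [207.1 153.4] 6.11 mean [0.6656 0.034  0.0126] h [0.01  0.015]
side base 86 [299.4 198.6] rect [712.7 134. ] [67.9 35.3] 80.83 mean [0.7135 0.1419 0.0128] h [0.011 0.015]
top head 225 [231.9 143.7] rect [734.1  87.7] [51.3 45.5] 5.97 mean [0.7345 0.0878 0.1487] h [0.143 0.153]
top Vs 61 [225.8 178.2] rect [632.4 108.6] [59.2  9.9] 5.78 mean [0.6329 0.1088 0.1115] h [0.1   0.122]
top Vs 57 [245.8 175.6] rect [639.5  45.5] [55.9  9.8] 5.86 mean [0.6407 0.0455 0.1116] h [0.099 0.122]
top plate 244 [235.6 179.1] rect [635.7  78.7] [59.8 54. ] 3.62 mean [0.6378 0.079  0.0756] h [0.072 0.079]
top plate 39 [248.7 179.1] rect [639.5  36.3] [58.   7.9] 3.07 mean [0.6374 0.0363 0.0753] h [0.071 0.079]
top bar 79 [210.6 212.9] rect [530.2 162.4] [60.4 13.6] 4.41 mean [0.5305 0.1621 0.0537] h [0.05  0.058]
top base 1122 [237.5 173.7] rect [660.1  79.9] [207.4 157.6] 6.35 mean [0.6721 0.0741 0.0097] h [0.006 0.014]
```

```bash
python3 - <<'E'
from h import *
d=pickle.load(open("d0.pkl","rb"))
for n in d:
    p,z,c=d[n];W=pts(z,c);h=cv2.cvtColor(p,cv2.COLOR_BGR2HSV)
    m=cv2.inRange(h,(105,150,60),(125,255,255))>0
    m&=(abs(W[...,0]-.476)<.04)&(abs(W[...,1]+.285)<.04)&(W[...,2]>.1)&(W[...,2]<.14)
    w=W[m&(W[...,2]>.111)];r=cv2.minEnclosingCircle(w[:,:2].astype(np.float32)*1000);print(n,r,w.mean(0))
    ms=m.astype(np.uint8);M=cv2.moments(cv2.findContours(ms,0,1)[0][0]);v,u=np.nonzero(m)
    # bright top face
    t=m&(p[...,0]>170);v,u=np.nonzero(t);print(" topface ray",t.sum(),ray(c,u.mean(),v.mean(),.117))
from bench import r
print(r.get_obs()["tool_rot"].round(3))
E
```

```text
side ((476.63653564453125, -284.71246337890625), 17.089399337768555) [ 0.47762677 -0.28761105  0.11810361]
 topface ray 123 [ 0.47726513 -0.28359133  0.117     ]
top ((476.5299987792969, -285.2970275878906), 16.138683319091797) [ 0.47730582 -0.28455237  0.11633137]
 topface ray 61 [ 0.47721804 -0.28409541  0.117     ]
[[ 0.27   0.963 -0.   ]
 [ 0.963 -0.27  -0.002]
 [-0.002  0.    -1.   ]]
```

```bash
cat >> h.py <<'E'
def to(xyz,yaw=None):
    from bench import r
    o=r.get_obs();R=o["tool_rot"];p=o["position"]
    s=R.T@(np.asarray(xyz)-p)/.025
    y=np.degrees(np.arctan2(R[1,0],R[0,0]))
    t=0 if yaw is None else ((y-yaw+180)%360-180)/5
    print("t",round(float(o["time_s"]),2),"units",s.round(2),"turn",round(t,2),"dist rows",round(np.linalg.norm(s)*25/41.7,1),"pos",p.round(4),"yaw",y.round(1),"F",o["force"].round(1),"gap",round(o["finger_gap"],4))
SEAT=np.array([.6352,.0772,.118]);YAW=6.2
c_,s_=np.cos(np.radians(YAW)),np.sin(np.radians(YAW));RX=np.array([c_,s_,0]);RY=np.array([-s_,c_,0])
PIV=SEAT-.095*RX;PIV[2]=.075
E
python3 -c "
from h import *
print(PIV)
to([.45,.2,.223],6.2);to([.477,-.2845,.223],6.2)"
```

```text
[0.54075566 0.06694006 0.075     ]
t 0.1 units [-13.42  15.18  -0.03] turn 13.63 dist rows 12.1 pos [0.1751 0.6255 0.2218] yaw 74.4 F [-0.1  0.8 -0.1] gap 0.0921
t 0.1 units [-31.8   21.44   0.  ] turn 13.63 dist rows 23.0 pos [0.1751 0.6255 0.2218] yaw 74.4 F [-0.1  0.8 -0.1] gap 0.0921
```

Request:
step_arm --pt "-13.42 15.18 0 13.63" --pt "-13.42 15.18 0 13.63" --pt "-13.42 15.18 0 13.63" --pt "-13.42 15.18 0 13.63" --pt "-13.42 15.18 0 13.63" --pt "-13.42 15.18 0 13.63" --pt "-13.42 15.18 0 13.63" --pt "-13.42 15.18 0 13.63" --pt "-13.42 15.18 0 13.63" --pt "-13.42 15.18 0 13.63" --pt "-13.42 15.18 0 13.63" --pt "-13.42 15.18 0 13.63" --fingers 0.3

```text
time_s: 1.1
position: [0.4471, 0.2043, 0.2226]
tool_rot: [[0.994, 0.108, -0.0], [0.108, -0.994, 0.0], [0.0, -0.0, -1.0]]
force: [0.9, 0.7, 0.1]
finger_gap: 0.0596
```

```bash
python3 -c "
from h import *
to([.477,-.2845,.223],6.2)"
```

```text
t 1.1 units [-0.93 19.56 -0.02] turn 0.01 dist rows 11.7 pos [0.4471 0.2043 0.2226] yaw 6.2 F [0.9 0.7 0.1] gap 0.0596
```

Request:
step_arm --pt "-1.02 19.38 0 0" --pt "-1.02 19.38 0 0" --pt "-1.02 19.38 0 0" --pt "-1.02 19.38 0 0" --pt "-1.02 19.38 0 0" --pt "-1.02 19.38 0 0" --pt "-1.02 19.38 0 0" --pt "-1.02 19.38 0 0" --pt "-1.02 19.38 0 0" --pt "-1.02 19.38 0 0" --pt "-1.02 19.38 0 0" --pt "-1.02 19.38 0 0"

```text
time_s: 2.1
position: [0.4728, -0.2826, 0.2226]
tool_rot: [[0.994, 0.105, -0.0], [0.105, -0.994, -0.002], [-0.0, 0.002, -1.0]]
force: [0.4, -0.3, 0.4]
finger_gap: 0.0598
```

Request:
step_arm --pt "0 0 0 0" --pt "0 0 0 0" --pt "0 0 0 0"

```text
time_s: 2.35
position: [0.4736, -0.2772, 0.222]
tool_rot: [[0.994, 0.109, -0.001], [0.109, -0.994, 0.001], [-0.001, -0.001, -1.0]]
force: [0.7, 0.1, -0.5]
finger_gap: 0.0598
```

```bash
python3 -c "
from h import *
to([.477,-.2845,.053],6.2)
from bench import r
p,z=r.camera('side');cv2.imwrite('pics/s1.png',cv2.resize(p[120:340,120:340],None,fx=3,fy=3)[:600])"
```

```text
t 2.35 units [0.11 0.31 6.76] turn 0.01 dist rows 4.1 pos [ 0.4736 -0.2772  0.222 ] yaw 6.2 F [ 0.7  0.1 -0.5] gap 0.0598
```

View pics/s1.png

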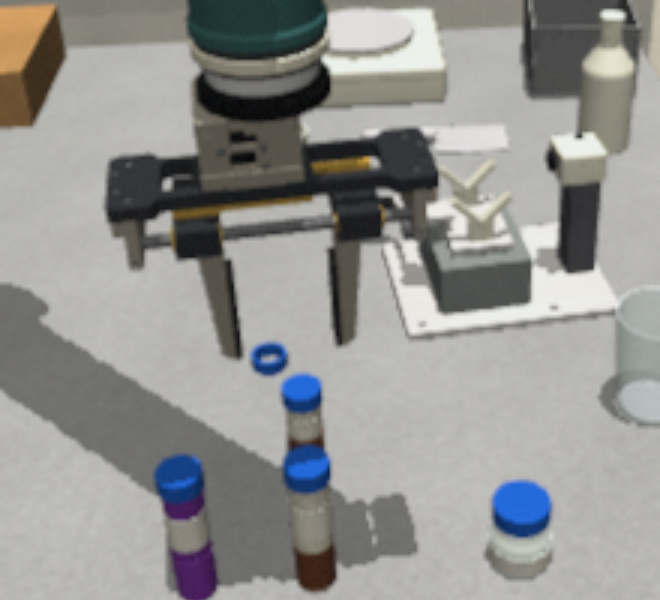

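Request:
step_arm --pt "0.11 0.31 0 0" --pt "0.11 0.31 1 0" --pt "0.11 0.31 2 0" --pt "0.11 0.31 2.6 0" --pt "0.11 0.31 2.6 0" --pt "0.11 0.31 2.6 0"

```text
time_s: 2.9
position: [0.4775, -0.285, 0.1574]
tool_rot: [[0.994, 0.11, -0.001], [0.11, -0.994, 0.0], [-0.001, -0.001, -1.0]]
force: [1.0, -0.1, 0.4]
finger_gap: 0.06
```

```bash
python3 -c "
from h import *
to([.477,-.2845,.053],6.2)"
```

```text
t 2.9 units [-0.01 -0.02  4.17] turn 0.02 dist rows 2.5 pos [ 0.4775 -0.285   0.1574] yaw 6.3 F [ 1.  -0.1  0.4] gap 0.06
```

Request:
step_arm --pt "0 0 1 0" --pt "0 0 2 0" --pt "0 0 3 0" --pt "0 0 3.8 0" --pt "0 0 4.17 0" --pt "0 0 4.17 0" --pt "0 0 4.17 0"

```text
time_s: 3.48
position: [0.4782, -0.2862, 0.0544]
tool_rot: [[0.994, 0.109, 0.001], [0.109, -0.994, -0.001], [0.001, 0.001, -1.0]]
force: [0.1, -0.5, 1.4]
finger_gap: 0.0599
```

Request:
step_arm --pt "0 0 0 0" --pt "0 0 0 0" --pt "0 0 0 0" --pt "0 0 0 0" --pt "0 0 0 0" --pt "0 0 0 0" --pt "0 0 0 0" --fingers -1

```text
time_s: 4.07
position: [0.4779, -0.286, 0.054]
tool_rot: [[0.994, 0.108, 0.001], [0.108, -0.994, -0.0], [0.001, 0.001, -1.0]]
force: [-0.1, 0.6, 6.3]
finger_gap: 0.0317
```

```bash
python3 -c "
from h import *
to([.48,-.47,.053],6.2)"
```

```text
t 4.07 units [-0.71  7.32  0.04] turn 0.0 dist rows 4.4 pos [ 0.4779 -0.286   0.054 ] yaw 6.2 F [-0.1  0.6  6.3] gap 0.0317
```

Request:
step_arm --pt "0 0 0 0" --pt "0 0 0 0" --pt "0 0 0 0"

```text
time_s: 4.32
position: [0.4779, -0.2861, 0.0539]
tool_rot: [[0.994, 0.108, 0.001], [0.108, -0.994, -0.0], [0.001, 0.001, -1.0]]
force: [-0.0, 0.3, 5.7]
finger_gap: 0.0317
```

```bash
python3 -c "
from h import *
to([.48,-.47,.053],6.2)
from bench import r
p,z=r.camera('side');cv2.imwrite('pics/s2.png',cv2.resize(p[170:330,140:340],None,fx=4,fy=4)[:600])"
```

```text
t 4.32 units [-0.71  7.32  0.04] turn 0.0 dist rows 4.4 pos [ 0.4779 -0.2861  0.0539] yaw 6.2 F [-0.   0.3  5.7] gap 0.0317
```

View pics/s2.png

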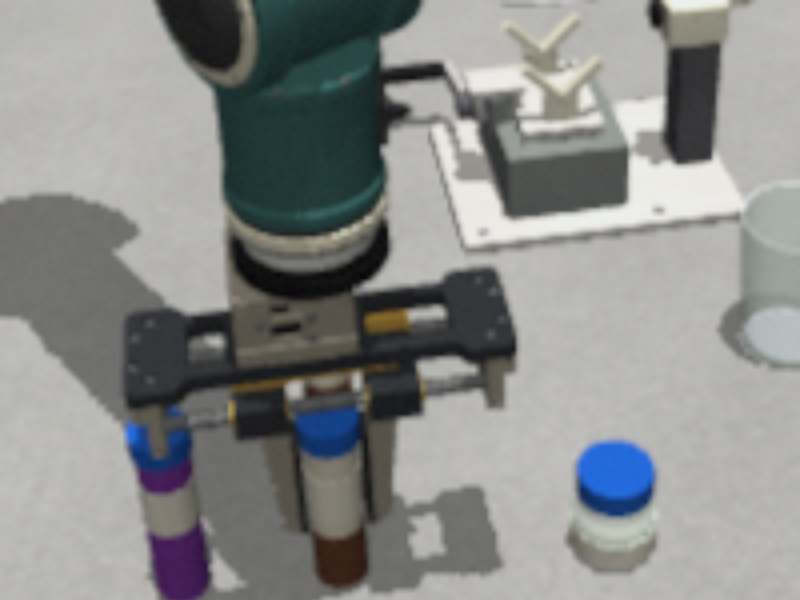

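Request:
step_arm --pt "0 0 -0.2 0" --pt "0 0 -0.5 0" --pt "0 0 -0.9 0" --pt "0 0 -1.2 0" --pt "0 0 -1.2 0" --pt "0 0 -1.2 0"

```text
time_s: 4.87
position: [0.4778, -0.2858, 0.0841]
tool_rot: [[0.994, 0.108, 0.001], [0.108, -0.994, -0.0], [0.001, 0.001, -1.0]]
force: [0.2, 0.1, -1.2]
finger_gap: 0.0319
```

```bash
python3 -c "
from h import *
to([.48,-.47,.075],6.2)
from bench import r
p,z=r.camera('side');cv2.imwrite('pics/s3.png',cv2.resize(p[170:330,140:340],None,fx=4,fy=4)[:600])"
```

```text
t 4.87 units [-0.71  7.33  0.37] turn 0.0 dist rows 4.4 pos [ 0.4778 -0.2858  0.0841] yaw 6.2 F [ 0.2  0.1 -1.2] gap 0.0319
```

View pics/s3.png

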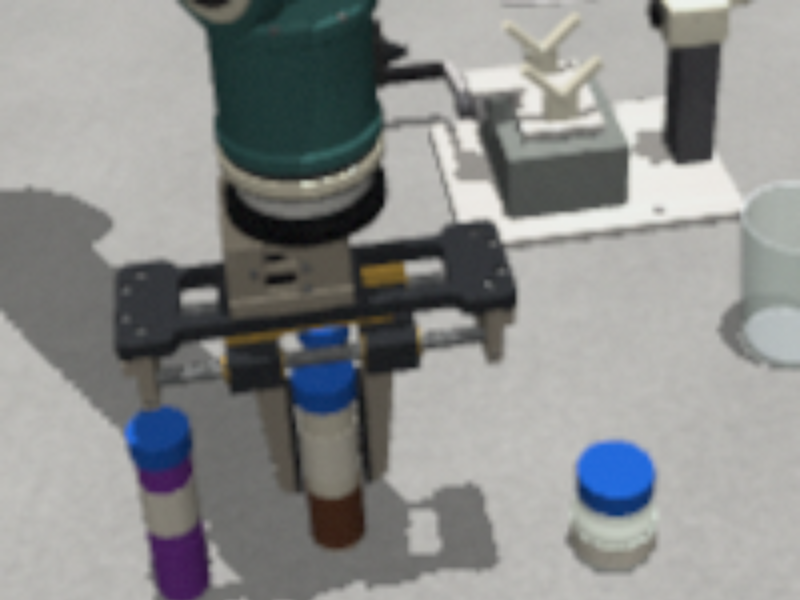

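Request:
step_arm --pt "0 0.8 0 0" --pt "-0.2 1.8 0 0" --pt "-0.4 3 0 0" --pt "-0.6 4.2 0 0" --pt "-0.7 5.4 0 0" --pt "-0.7 6.4 0 0" --pt "-0.7 7.1 0 0" --pt "-0.7 7.33 0 0" --pt "-0.7 7.33 0 0" --pt "-0.7 7.33 0 0"

```text
time_s: 5.75
position: [0.4795, -0.4685, 0.0825]
tool_rot: [[0.994, 0.108, -0.001], [0.108, -0.994, 0.002], [-0.001, -0.002, -1.0]]
force: [-0.1, -0.7, -1.4]
finger_gap: 0.0314
```

```bash
python3 -c "
from h import *
to([.48,-.47,.053],6.2)
"
```

```text
t 5.75 units [0.01 0.06 1.18] turn 0.01 dist rows 0.7 pos [ 0.4795 -0.4685  0.0825] yaw 6.2 F [-0.1 -0.7 -1.4] gap 0.0314
```

Request:
step_arm --pt "0 0 0.6 0" --pt "0 0 1.1 0" --pt "0 0 1.22 0" --pt "0 0 1.22 0" --pt "0 -0.1 1.21 0" --pt "0 -0.21 1.18 0" --pt "0 -0.31 1.17 0" --pt "0 -0.42 1.16 0" --pt "0 -0.52 1.16 0" --pt "0 -0.63 1.16 0" --pt "0 -0.74 1.16 0" --pt "0 -0.84 1.17 0"

```text
time_s: 6.75
position: [0.4775, -0.4485, 0.0541]
tool_rot: [[0.994, 0.108, 0.0], [0.108, -0.994, 0.0], [0.0, -0.0, -1.0]]
force: [0.0, -0.4, -0.6]
finger_gap: 0.0307
```

```bash
cat > look.py <<'E'
import sys
from h import *
from bench import r
p,z=r.camera(sys.argv[1]);n=sys.argv[2];u0,u1,v0,v1=map(int,sys.argv[3:7])
f=min(800/(u1-u0),600/(v1-v0));cv2.imwrite(f'pics/{n}.png',cv2.resize(p[v0:v1,u0:u1],None,fx=f,fy=f,interpolation=cv2.INTER_CUBIC))
pickle.dump((p,z,r.camera_params(sys.argv[1])),open(f'{n}.pkl','wb'))
to([0,0,0])
E
python3 look.py side s4 130 330 200 384
```

```text
t 6.8 units [-17.04 -19.89   2.17] turn 0 dist rows 15.8 pos [ 0.4775 -0.448   0.054 ] yaw 6.2 F [-0.9  0.8 -1.8] gap 0.0309
```

View pics/s4.png

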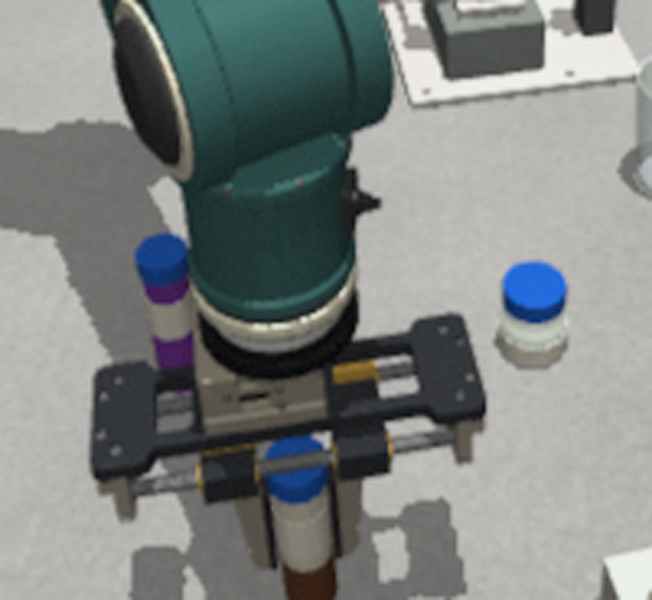

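Request:
step_arm --pt "0 0 0.05 0" --pt "0 0 0.1 0" --pt "0 0 0.1 0"

```text
time_s: 7.05
position: [0.4776, -0.4493, 0.0517]
tool_rot: [[0.994, 0.108, 0.0], [0.108, -0.994, -0.0], [0.0, 0.001, -1.0]]
force: [-0.3, 0.2, 0.1]
finger_gap: 0.0315
```

Request:
step_arm --pt "0 0 0.05 0" --pt "0 0 0.1 0" --pt "0 0 0.1 0"

```text
time_s: 7.3
position: [0.4785, -0.4508, 0.0515]
tool_rot: [[0.994, 0.108, 0.003], [0.108, -0.994, -0.003], [0.003, 0.003, -1.0]]
force: [-1.0, 0.9, 11.8]
finger_gap: 0.0313
```

```bash
cat > tube.py <<'E'
# cap & barrel 3D points near the gripper, axis estimate
import sys
from h import *
from bench import r
p,z=r.camera("side");c=r.camera_params("side");W=pts(z,c);W[z<=0]=9
o=r.get_obs();P=o["position"]
h=cv2.cvtColor(p,cv2.COLOR_BGR2HSV)
near=(abs(W-P).max(-1)<.11)
b=(cv2.inRange(h,(105,150,60),(125,255,255))>0)&near
br=(cv2.inRange(h,(0,90,20),(15,255,120))>0)&near
for n,m in(("cap",b),("brown",br)):
    w=W[m]
    if len(w)>5: print(n,len(w),"mean",w.mean(0).round(4),"min",np.percentile(w,3,0).round(4),"max",np.percentile(w,97,0).round(4))
to([0,0,0])
E
python3 tube.py
```

```text
cap 227 mean [ 0.4778 -0.4551  0.1168] min [ 0.4643 -0.4664  0.1061] max [ 0.491  -0.4365  0.1276]
brown 120 mean [ 0.4793 -0.4593  0.0288] min [ 0.4658 -0.4631  0.0134] max [ 0.4908 -0.4531  0.0411]
t 7.35 units [-17.09 -19.99   1.95] turn 0 dist rows 15.8 pos [ 0.4785 -0.4507  0.0515] yaw 6.2 F [-0.5  0.8 11.9] gap 0.0311
```

Request:
step_arm --pt "0 -0.1 -0.02 0" --pt "0 -0.21 -0.04 0" --pt "0 -0.31 -0.05 0" --pt "0 -0.42 -0.05 0" --pt "0 -0.52 -0.05 0" --pt "0 -0.63 -0.05 0" --pt "0 -0.74 -0.05 0" --pt "0 -0.84 -0.04 0"

```text
time_s: 8.02
position: [0.4759, -0.4299, 0.0517]
tool_rot: [[0.994, 0.108, 0.002], [0.108, -0.994, -0.003], [0.002, 0.003, -1.0]]
force: [-1.7, -0.8, 7.0]
finger_gap: 0.0311
```

```bash
python3 tube.py
```

```text
cap 192 mean [ 0.475  -0.4335  0.1168] min [ 0.4617 -0.4439  0.1082] max [ 0.488  -0.4137  0.1235]
brown 204 mean [ 0.4786 -0.4542  0.0296] min [ 0.4654 -0.4589  0.0135] max [ 0.4903 -0.4479  0.0455]
t 8.07 units [-17.07 -19.13   1.98] turn 0 dist rows 15.4 pos [ 0.4759 -0.4293  0.0516] yaw 6.2 F [-1.3  0.   7.8] gap 0.0309
```

Request:
step_arm --pt "0 0 0.07 0" --pt "0 -0.12 0.07 0" --pt "0 -0.25 0.07 0" --pt "0 -0.38 0.08 0" --pt "0 -0.52 0.1 0" --pt "0 -0.66 0.12 0" --pt "0 -0.8 0.15 0" --pt "0 -0.9 0.18 0" --pt "0 -1.0 0.22 0" --pt "0 -1.1 0.26 0" --pt "0 -1.19 0.3 0"

```text
time_s: 8.98
position: [0.4729, -0.399, 0.0438]
tool_rot: [[0.994, 0.108, 0.002], [0.108, -0.994, -0.001], [0.002, 0.001, -1.0]]
force: [-0.1, 1.0, 7.3]
finger_gap: 0.0305
```

```bash
python3 tube.py
```

```text
cap 250 mean [ 0.4308 -0.3489  0.1128] min [ 0.3794 -0.4118  0.1028] max [ 0.4842 -0.2897  0.1209]
brown 294 mean [ 0.4774 -0.4461  0.0327] min [ 0.4645 -0.4555  0.0166] max [ 0.4895 -0.4364  0.0481]
t 9.03 units [-17.07 -17.89   1.7 ] turn 0 dist rows 14.9 pos [ 0.4728 -0.3983  0.0434] yaw 6.2 F [0.6 2.2 6.4] gap 0.0305
```

Request:
step_arm --pt "0 -0.08 0.08 0" --pt "0 -0.16 0.16 0" --pt "0 -0.24 0.24 0" --pt "0 -0.32 0.32 0" --pt "0 -0.39 0.4 0" --pt "0 -0.46 0.48 0" --pt "0 -0.53 0.57 0" --pt "0 -0.59 0.66 0"

```text
time_s: 9.7
position: [0.4729, -0.3788, 0.0283]
tool_rot: [[0.994, 0.111, 0.003], [0.111, -0.994, 0.009], [0.004, -0.008, -1.0]]
force: [-2.1, 14.4, 18.0]
finger_gap: 0.0287
```

```bash
sed -i 's/near=(abs(W-P).max(-1)<.11)/near=(abs(W-P).max(-1)<.11)\&(abs(W[...,0]-P[0])<.035)/' tube.py; python3 tube.py; python3 look.py side s5 150 300 200 330;python3 look.py top t5 310 420 180 290
```

```text
cap 66 mean [ 0.4721 -0.3836  0.1033] min [ 0.4571 -0.4002  0.0911] max [ 0.4863 -0.3721  0.1281]
brown 318 mean [ 0.4771 -0.4402  0.034 ] min [ 0.4643 -0.453   0.0208] max [ 0.4895 -0.4272  0.0476]
t 9.75 units [-17.1  -17.17   1.18] turn 0 dist rows 14.5 pos [ 0.4727 -0.379   0.0276] yaw 6.4 F [-1.  11.4 15.6] gap 0.0291
t 9.8 units [-17.1  -17.19   1.16] turn 0 dist rows 14.6 pos [ 0.4726 -0.3796  0.0275] yaw 6.4 F [-1.1 11.  15.6] gap 0.029
t 9.85 units [-17.1  -17.22   1.13] turn 0 dist rows 14.6 pos [ 0.4726 -0.3804  0.0275] yaw 6.4 F [-0.   8.6 11. ] gap 0.029
```

View pics/s5.png

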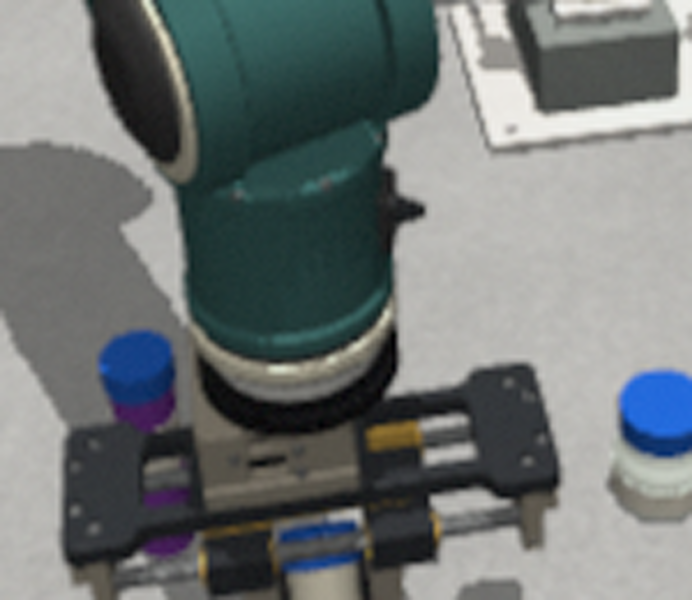

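View pics/t5.png

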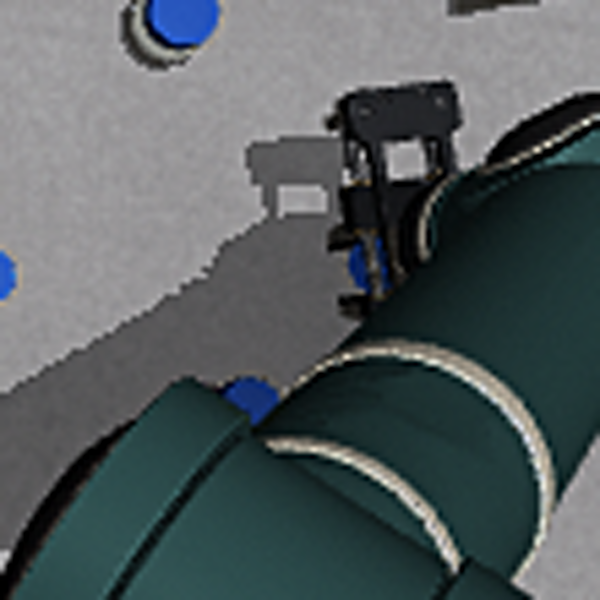

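```bash
cat > tilt.py <<'E'
from h import *
import sys
p,z,c=pickle.load(open(sys.argv[1],'rb'));W=pts(z,c);W[z<=0]=9
X=float(sys.argv[2]);Y=float(sys.argv[3])
h=cv2.cvtColor(p,cv2.COLOR_BGR2HSV)
near=(abs(W[...,0]-X)<.007)&(abs(W[...,1]-Y)<.1)
for v in range(200,384):
    m=near[v]
    if m.any():
        u=np.nonzero(m)[0];w=np.median(W[v,u],0);hh=np.median(h[v,u],0).astype(int)
        print(v,int(u.mean()),w.round(3),hh)
E
python3 tilt.py s5.pkl .476 -.40
```

```text
200 206 [ 0.476 -0.412  0.38 ] [ 88 107 108]
201 206 [ 0.475 -0.412  0.379] [ 88 107 106]
202 207 [ 0.476 -0.414  0.378] [ 88 107 104]
203 207 [ 0.476 -0.413  0.376] [ 88 106 102]
204 207 [ 0.476 -0.415  0.375] [ 88 106 101]
205 207 [ 0.476 -0.416  0.375] [ 89 107  98]
206 207 [ 0.476 -0.417  0.374] [ 88 107  97]
207 207 [ 0.476 -0.417  0.372] [ 88 109  97]
208 207 [ 0.476 -0.418  0.371] [ 88 108  93]
209 207 [ 0.476 -0.419  0.37 ] [ 88 110  91]
210 207 [ 0.476 -0.419  0.368] [ 88 107  90]
211 207 [ 0.476 -0.42   0.367] [ 88 107  86]
212 207 [ 0.476 -0.42   0.365] [ 88 107  84]
213 207 [ 0.476 -0.422  0.365] [ 88 108  83]
214 207 [ 0.476 -0.422  0.363] [ 88 106  78]
215 207 [ 0.476 -0.422  0.361] [ 88 108  76]
216 207 [ 0.476 -0.423  0.361] [ 88 106  73]
217 207 [ 0.476 -0.424  0.359] [ 88 112  71]
218 208 [ 0.476 -0.424  0.358] [ 88 110  67]
219 208 [ 0.476 -0.423  0.356] [ 89 109  65]
220 208 [ 0.476 -0.424  0.354] [ 89 106  62]
221 208 [ 0.476 -0.424  0.352] [ 88 107  60]
222 208 [ 0.476 -0.424  0.351] [ 88 105  58]
223 208 [ 0.475 -0.424  0.349] [ 89 108  55]
224 208 [ 0.475 -0.4
[... 6413 characters left out ...]
442  0.036] [  9 146 108]
369 223 [ 0.476 -0.444  0.036] [ 10 146 108]
370 223 [ 0.476 -0.444  0.034] [  9 144 108]
371 223 [ 0.476 -0.445  0.032] [ 10 149 108]
372 223 [ 0.476 -0.446  0.031] [ 10 147 108]
373 223 [ 0.476 -0.448  0.03 ] [ 10 148 108]
374 223 [ 0.476 -0.449  0.028] [ 10 151 107]
375 223 [ 0.476 -0.45   0.028] [ 10 147 108]
376 223 [ 0.476 -0.451  0.026] [  9 147 108]
377 223 [ 0.476 -0.452  0.025] [ 10 146 108]
378 223 [ 0.476 -0.453  0.023] [ 10 146 109]
379 223 [ 0.476 -0.454  0.023] [ 10 145 112]
380 224 [ 0.476 -0.456  0.021] [ 17  52 188]
381 224 [ 0.477 -0.455  0.018] [ 22  32 196]
382 224 [ 0.476 -0.448  0.002] [ 25  20 143]
383 224 [ 0.476 -0.45   0.002] [ 30   6 108]
```

Request:
step_arm --pt "0 0.14 -0.08 0" --pt "0 0.28 -0.16 0" --pt "0 0.41 -0.22 0" --pt "0 0.54 -0.28 0" --pt "0 0.68 -0.33 0" --pt "0 0.81 -0.37 0" --pt "0 0.97 -0.42 0" --pt "0 1.13 -0.46 0" --pt "0 1.29 -0.5 0"

```text
time_s: 10.6
position: [0.4766, -0.414, 0.042]
tool_rot: [[0.994, 0.11, 0.004], [0.11, -0.994, 0.004], [0.005, -0.003, -1.0]]
force: [-2.9, 7.9, 21.0]
finger_gap: 0.0285
```

```bash
cat > tilt.py <<'E'
# ridge line of the tube seen by the side camera -> tilt, foot, axis (y-z plane)
from h import *
import sys
from bench import r
p,z=r.camera("side");c=r.camera_params("side");W=pts(z,c);W[z<=0]=9
o=r.get_obs();P=o["position"]
h=cv2.cvtColor(p,cv2.COLOR_BGR2HSV).astype(int)
near=(abs(W[...,0]-P[0]-.002)<.007)&(abs(W[...,1]-P[1])<.12)&(W[...,2]<.14)&(W[...,2]>.006)
br=near&(h[...,0]<16)&(h[...,1]>110); lab=near&(h[...,0]>=16)&(h[...,0]<30)&(h[...,1]<40)&(h[...,2]>140)&(W[...,2]>.012)
cap=near&(h[...,0]>104)&(h[...,0]<126)&(h[...,1]>150)
w=W[br|lab][:,1:]
if len(w)>10:
    vx,vy,x0,y0=cv2.fitLine(w.astype(np.float32),cv2.DIST_HUBER,0,.001,.01).ravel()
    if vy<0 and abs(vy)>.2: vx,vy=-vx,-vy
    t=np.degrees(np.arctan2(vx,vy));s=(w-[x0,y0])@[vx,vy]
    a=np.array([x0,y0])+vx*0; n=np.array([-vy,vx]); n=n if n[0]<0 else -n
    e0=np.array([x0,y0])+np.percentile(s,1)*np.array([vx,vy])-14.5e-3*n
    e1=np.array([x0,y0])+np.percentile(s,99)*np.array([vx,vy])-14.5e-3*n
    print("tilt",round(t,1),"axis from (y,z)",e0.round(4),"to",e1.round(4),"n",br.sum(),lab.sum())
if cap.sum()>5:print("cap ys",np.percentile(W[cap],[5,50,95],0)[:,1:].round(3).tolist())
to([0,0,0])
E
python3 tilt.py;python3 look.py side s6 150 300 250 384
```

```text
tilt 24.8 axis from (y,z) [-0.4501  0.0185] to [-0.4145  0.0954] n 113 222
cap ys [[-0.428, 0.107], [-0.423, 0.111], [-0.399, 0.115]]
t 10.65 units [-17.13 -18.61   1.62] turn 0 dist rows 15.2 pos [ 0.4764 -0.4159  0.0422] yaw 6.3 F [-1.6  7.2 23. ] gap 0.0285
t 10.7 units [-17.14 -18.61   1.61] turn 0 dist rows 15.2 pos [ 0.4764 -0.4158  0.0422] yaw 6.2 F [-0.8  8.4 22.8] gap 0.0284
```

View pics/s6.png

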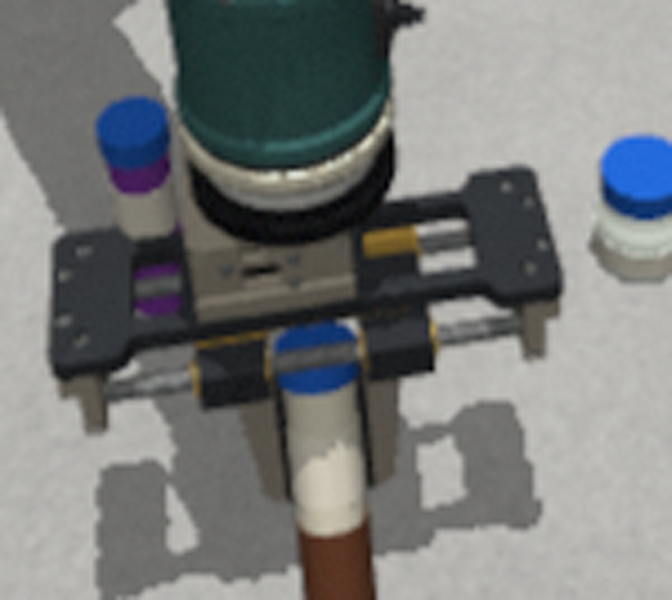

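Request:
step_arm --pt "0 0.16 -0.08 0" --pt "0 0.32 -0.13 0" --pt "0 0.48 -0.16 0" --pt "0 0.64 -0.18 0" --pt "0 0.8 -0.19 0" --pt "0 0.96 -0.19 0" --pt "0 1.11 -0.19 0"

```text
time_s: 11.28
position: [0.4774, -0.4429, 0.0442]
tool_rot: [[0.994, 0.109, 0.001], [0.109, -0.994, 0.002], [0.001, -0.002, -1.0]]
force: [-0.6, 4.7, 11.6]
finger_gap: 0.0284
```

```bash
python3 tilt.py
```

```text
tilt 10.8 axis from (y,z) [-0.4581  0.0342] to [-0.4488  0.0827] n 30 112
cap ys [[-0.459, 0.11], [-0.455, 0.117], [-0.433, 0.12]]
t 11.33 units [-17.07 -19.7    1.78] turn 0 dist rows 15.7 pos [ 0.4773 -0.4437  0.0443] yaw 6.2 F [ 1.   5.4 10.6] gap 0.0287
```

Request:
step_arm --pt "0 0.15 0 0" --pt "0 0.3 0.01 0" --pt "0 0.45 0.02 0" --pt "0 0.6 0.04 0" --pt "0 0.72 0.05 0"

```text
time_s: 11.75
position: [0.4791, -0.4589, 0.0426]
tool_rot: [[0.994, 0.109, -0.001], [0.109, -0.994, 0.006], [0.0, -0.006, -1.0]]
force: [-2.1, 9.7, 13.3]
finger_gap: 0.0286
```

```bash
python3 tilt.py
```

```text
cap ys [[-0.478, 0.108], [-0.475, 0.118], [-0.454, 0.12]]
t 11.8 units [-17.06 -20.35   1.8 ] turn 0 dist rows 16.0 pos [ 0.4792 -0.4598  0.0426] yaw 6.2 F [-0.3  5.2  9.4] gap 0.0285
```

```bash
python3 look.py side s7 130 330 234 384; python3 - <<'E'
from h import *
p,z,c=pickle.load(open('s7.pkl','rb'));W=pts(z,c);h=cv2.cvtColor(p,cv2.COLOR_BGR2HSV).astype(int)
m=(z>0)&(abs(W[...,0]-.478)<.006)&(abs(W[...,1]+.46)<.06)&(W[...,2]<.13)
for v in np.unique(np.nonzero(m)[0])[::3]:
    u=np.nonzero(m[v])[0];print(v,np.median(W[v,u],0).round(4),np.median(h[v,u],0).astype(int))
E
```

```text
t 11.85 units [-17.06 -20.35   1.79] turn 0 dist rows 16.0 pos [ 0.4792 -0.4597  0.0426] yaw 6.2 F [-1.7  7.  11.5] gap 0.0287
344 [ 0.4828 -0.4524  0.1177] [111 148  62]
347 [ 0.4779 -0.4584  0.1186] [109 213 132]
355 [ 0.4797 -0.4741  0.1197] [111 147  99]
358 [ 0.4781 -0.4784  0.1176] [109 213 119]
361 [ 0.4784 -0.4786  0.1105] [108 213 105]
364 [ 0.4785 -0.4775  0.1005] [ 90  17 107]
367 [ 0.4779 -0.4774  0.092 ] [ 23  36 125]
370 [ 0.4784 -0.479   0.0862] [ 23  30 133]
373 [ 0.4794 -0.4789  0.0779] [ 21  28 132]
376 [ 0.478  -0.4788  0.0694] [ 22  27 131]
379 [ 0.4778 -0.4803  0.063 ] [ 23  28 130]
382 [ 0.4786 -0.4797  0.0532] [ 24  30 128]
```

View pics/s7.png

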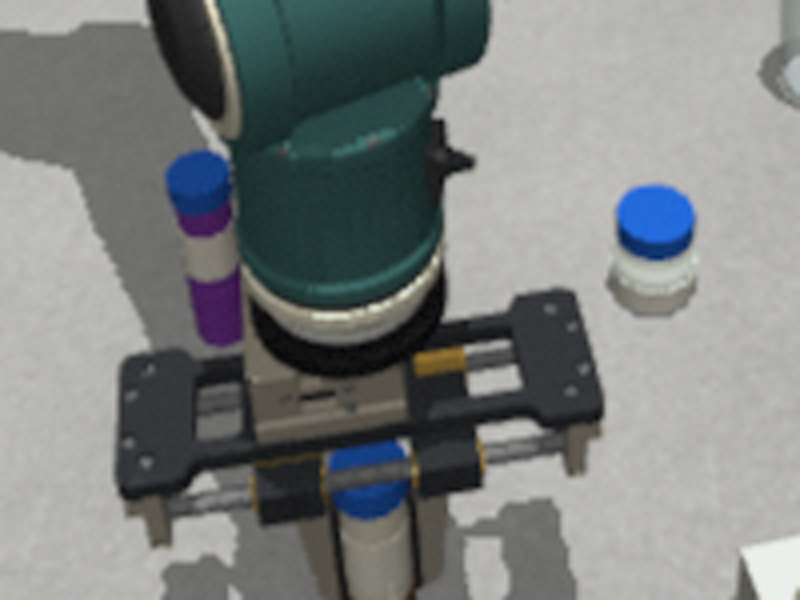

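Request:
step_arm --pt "0 0.1 0 0" --pt "0 0.2 -0.01 0" --pt "0 0.2 -0.02 0"

```text
time_s: 12.1
position: [0.4797, -0.4659, 0.0427]
tool_rot: [[0.994, 0.108, 0.0], [0.108, -0.994, 0.002], [0.0, -0.002, -1.0]]
force: [0.5, 2.7, 4.6]
finger_gap: 0.029
```

Request:
step_arm --pt "0 0 0 0" --pt "0 0 0 0" --pt "0 0 0 0" --fingers -0.25

```text
time_s: 12.35
position: [0.4788, -0.4668, 0.042]
tool_rot: [[0.994, 0.108, -0.001], [0.108, -0.994, -0.0], [-0.001, 0.0, -1.0]]
force: [-0.0, -0.4, 1.1]
finger_gap: 0.0342
```

```bash
cat > cut.py <<'E'
from h import *
from bench import r
import sys
p,z=r.camera("side");c=r.camera_params("side")
W=pts(z,c);h=cv2.cvtColor(p,cv2.COLOR_BGR2HSV).astype(int);X,Y=map(float,sys.argv[1:3]);k=int(sys.argv[3])
m=(z>0)&(abs(W[...,0]-X)<.006)&(abs(W[...,1]-Y)<.07)&(W[...,2]<.13)
for v in np.unique(np.nonzero(m)[0])[::k]:
    u=np.nonzero(m[v])[0];print(v,np.median(W[v,u],0).round(4),np.median(h[v,u],0).astype(int))
to([0,0,0])
E
python3 cut.py .478 -.46 4
```

```text
348 [ 0.4813 -0.4616  0.12  ] [110 172  74]
352 [ 0.478  -0.4679  0.1184] [108 215 132]
361 [ 0.4782 -0.4846  0.1189] [108 215 133]
365 [ 0.4777 -0.4864  0.1116] [108 214 105]
369 [ 0.4785 -0.4851  0.099 ] [ 23  33 123]
373 [ 0.4777 -0.4854  0.0883] [ 23  33 124]
377 [ 0.4787 -0.4862  0.0783] [ 23  26 129]
381 [ 0.4781 -0.4873  0.0685] [ 23  27 129]
t 12.4 units [-17.03 -20.62   1.69] turn 0 dist rows 16.1 pos [ 0.4789 -0.4667  0.0421] yaw 6.2 F [-0.4  0.5  0.3] gap 0.0345
```

Request:
step_arm --pt "0 0 0 0" --pt "0 0 0 0" --pt "0 0 0 0" --pt "0 0.08 -0.5 0" --pt "0 0.15 -1.5 0" --pt "0 0.15 -2.7 0" --pt "0 0.15 -4.2 -1" --pt "0 0.15 -4.6 -2.4" --pt "0 0.15 -4.6 -3.8" --pt "0 0.15 -4.6 -5.2" --pt "0 0.15 -4.6 -6.6" --pt "0 0.15 -4.6 -8" --fingers 0.3

```text
time_s: 13.4
position: [0.4798, -0.4704, 0.159]
tool_rot: [[0.688, 0.726, 0.001], [0.726, -0.688, -0.001], [-0.0, 0.001, -1.0]]
force: [0.4, -0.3, -0.1]
finger_gap: 0.0598
```

```bash
python3 -c "
from h import *
from bench import r
to([.4785,-.4705,.15],90)
print(r.get_obs()['qpos'].round(2))
d=pickle.load(open('d0.pkl','rb'))
p,z,c=d['top'];W=pts(z,c)
w=W[146:183,390:462].reshape(-1,3);w=w[w[:,2]>.03];print(np.percentile(w,[2,98],0))
w=W[125:160,270:310].reshape(-1,3);w=w[(w[:,2]>.02)&(w[:,2]<.12)];print(np.percentile(w,[2,98],0))
"; python3 look.py top t8 250 470 120 300
```

```text
t 13.4 units [-0.04 -0.04  0.36] turn -8.69 dist rows 0.2 pos [ 0.4798 -0.4704  0.159 ] yaw 46.5 F [ 0.4 -0.3 -0.1] gap 0.0598
[ 0.41  0.59  0.46  1.62 -0.3   0.99  1.77]
[[ 0.64525771 -0.67621392  0.03218349]
 [ 0.74748716 -0.46003437  0.04867622]]
[[ 0.73350078 -0.16539742  0.02125094]
 [ 0.8358655  -0.05317036  0.1018466 ]]
t 13.45 units [  0.61 -26.88   6.32] turn 0 dist rows 16.6 pos [ 0.4797 -0.4706  0.159 ] yaw 46.8 F [-0.   0.5  0.2] gap 0.0596
```

View pics/t8.png

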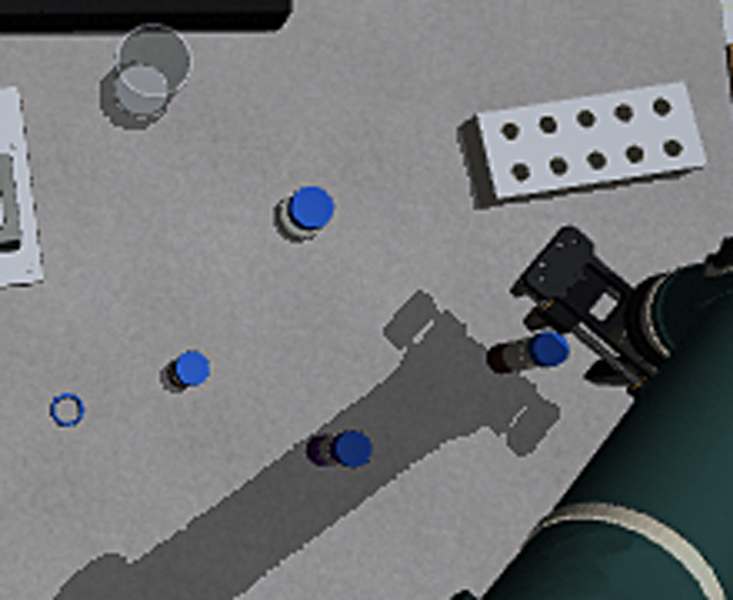

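```bash
python3 - <<'E'
from h import *
p,z,c=pickle.load(open('t8.pkl','rb'));h=cv2.cvtColor(p,cv2.COLOR_BGR2HSV)
m=cv2.inRange(h,(105,150,60),(125,255,255));k,l,s,ce=cv2.connectedComponentsWithStats(m);W=pts(z,c)
for i in range(1,k):
    if s[i,4]>40:
        w=W[l==i];w=w[(w[:,2]>.05)&(w[:,2]<.13)];r=cv2.minEnclosingCircle(w[w[:,2]>w[:,2].max()-.012][:,:2].astype(np.float32));print(ce[i].round(),r,np.median(w[:,2]))
E
```

```text
[343. 182.] ((0.6293044090270996, -0.2779178023338318), 0.02103646844625473) 0.057747882277107365
[415. 224.] ((0.4794544577598572, -0.47653546929359436), 0.016621381044387817) 0.11603504599507031
[307. 230.] ((0.4693657159805298, -0.15008807182312012), 0.016097553074359894) 0.06902689845869237
[356. 254.] ((0.39051854610443115, -0.2864365875720978), 0.015887292101979256) 0.11637415194709799
```

Request:
step_arm --pt "0 0 0 -1.4" --pt "0 0 0 -2.8" --pt "0 0 0 -4" --pt "0 0 0 -4"

```text
time_s: 13.78
position: [0.4797, -0.4706, 0.1585]
tool_rot: [[0.404, 0.915, 0.001], [0.915, -0.404, -0.001], [-0.0, 0.001, -1.0]]
force: [0.5, -0.0, -0.3]
finger_gap: 0.0598
```

```bash
python3 -c "
from h import *
from bench import r
to([.4785,-.4705,.103],90)
print(r.get_obs()['qpos'].round(2))
"
```

```text
t 13.78 units [-0.02 -0.05  2.22] turn -4.76 dist rows 1.3 pos [ 0.4797 -0.4706  0.1585] yaw 66.2 F [ 0.5 -0.  -0.3] gap 0.0598
[ 0.47  0.58  0.37  1.62 -0.24  0.98  2.07]
```

Request:
step_arm --pt "-0.1 0 0 -1.4" --pt "-0.1 0 0 -2.8" --pt "-0.1 0 0 -4.2" --pt "-0.1 0 0 -4.76" --pt "-0.1 0 0.7 -4.76" --pt "-0.1 0 1.4 -4.76" --pt "-0.1 0 2.0 -4.76" --pt "-0.1 0 2.22 -4.76" --pt "-0.1 0 2.22 -4.76"

```text
time_s: 14.53
position: [0.478, -0.4718, 0.1008]
tool_rot: [[0.003, 1.0, -0.002], [1.0, -0.003, 0.002], [0.002, -0.002, -1.0]]
force: [-0.1, -0.3, -0.2]
finger_gap: 0.0599
```

Request:
step_arm --pt "0 0 0 0" --pt "0 0 0 0" --pt "0 0 0 0" --pt "0 0 0 0" --pt "0 0 0 0" --pt "0 0 0 0" --fingers -1

```text
time_s: 15.03
position: [0.4792, -0.4729, 0.103]
tool_rot: [[0.0, 1.0, 0.001], [1.0, -0.0, -0.001], [-0.001, 0.001, -1.0]]
force: [0.1, 0.1, 3.0]
finger_gap: 0.0321
```

```bash
python3 look.py side s9 130 330 234 384; python3 -c "
from h import *
to([.55,-.425,.12],90)"
```

```text
t 15.08 units [ 18.92 -19.17   4.07] turn 0 dist rows 16.3 pos [ 0.4792 -0.4729  0.103 ] yaw 90.0 F [-0.2 -0.3  3.5] gap 0.0317
t 15.08 units [ 1.91  2.83 -0.68] turn -0.0 dist rows 2.1 pos [ 0.4792 -0.4729  0.103 ] yaw 90.0 F [-0.2 -0.3  3.5] gap 0.0317
```

View pics/s9.png

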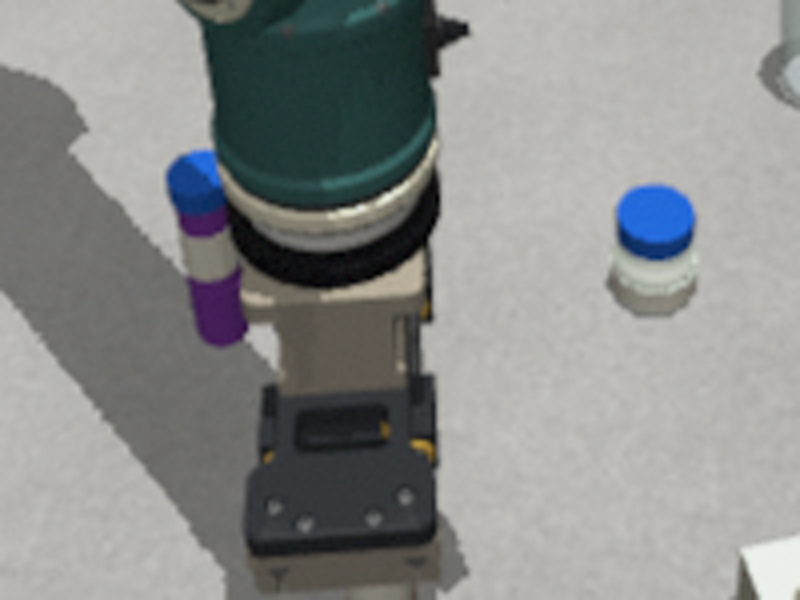

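Request:
step_arm --pt "0 0 -0.3 0" --pt "0 0 -0.7 0" --pt "0.3 0.5 -0.8 0" --pt "0.8 1.1 -0.8 0" --pt "1.3 1.8 -0.8 0" --pt "1.8 2.4 -0.8 0" --pt "2.2 2.75 -0.8 0" --pt "2.3 2.83 -0.8 0" --pt "2.3 2.83 -0.8 0" --pt "2.3 2.83 -0.8 0"

```text
time_s: 15.92
position: [0.5488, -0.4154, 0.1221]
tool_rot: [[0.0, 1.0, -0.001], [1.0, -0.0, -0.001], [-0.001, -0.001, -1.0]]
force: [-0.4, -0.8, -1.8]
finger_gap: 0.0319
```

```bash
python3 look.py side s10 180 400 190 384
```

```text
t 15.97 units [ 16.61 -21.95   4.89] turn 0 dist rows 16.8 pos [ 0.5483 -0.4161  0.1222] yaw 89.9 F [-0.6  0.2 -0.9] gap 0.0318
```

View pics/s10.png

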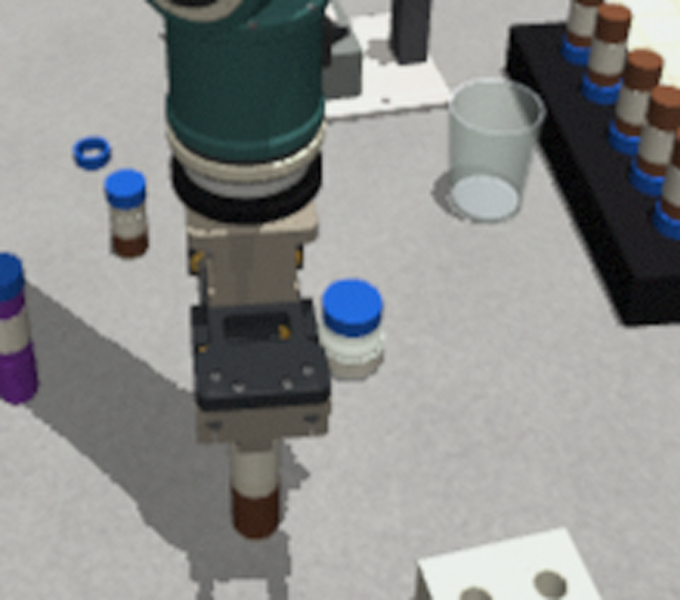

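Request:
step_arm --pt "0 0 0.3 0" --pt "0 0 0.6 0" --pt "0 0 0.75 0" --pt "0 0 0.8 0" --pt "0 0 0.83 0" --pt "0 0 0.83 0"

```text
time_s: 16.47
position: [0.55, -0.4157, 0.1029]
tool_rot: [[0.0, 1.0, 0.002], [1.0, -0.0, -0.001], [-0.001, 0.002, -1.0]]
force: [-0.5, 0.8, 9.1]
finger_gap: 0.0325
```

Request:
step_arm --pt "0 -0.2 0 0" --pt "0 -0.4 -0.01 0" --pt "0 -0.6 -0.01 0" --pt "0 -0.8 -0.01 0" --pt "0 -1.0 0.0 0" --pt "0 -1.2 0.02 0"

```text
time_s: 16.97
position: [0.5206, -0.4161, 0.1021]
tool_rot: [[0.0, 1.0, 0.004], [1.0, -0.0, -0.002], [-0.002, 0.004, -1.0]]
force: [1.3, 0.3, 4.5]
finger_gap: 0.0323
```

```bash
cat > prof.py <<'E'
# tilt in profile (x-z) from side camera: brown + label pixel region, PCA of 3D points
from h import *
from bench import r
p,z=r.camera("side");c=r.camera_params("side");W=pts(z,c);W[z<=0]=9
P=r.get_obs()["position"];h=cv2.cvtColor(p,cv2.COLOR_BGR2HSV).astype(int)
near=(abs(W[...,1]-P[1]+.012)<.03)&(W[...,2]>.006)&(W[...,2]<.13)&(abs(W[...,0]-P[0])<.14)
br=near&(h[...,0]<16)&(h[...,1]>100)
n,l,s,ce=cv2.connectedComponentsWithStats(br.astype(np.uint8));i=1+np.argmax(s[1:,4]);ys,xs=np.nonzero(l==i)
w=W[l==i];print("brown n",len(w),"x",np.percentile(w[:,0],[2,50,98]).round(3),"y",np.percentile(w[:,1],[2,50,98]).round(3),"z",np.percentile(w[:,2],[2,50,98]).round(3))
m=near&((l==i)|((h[...,0]>=16)&(h[...,0]<30)&(h[...,1]<45)&(h[...,2]>95)))
m=cv2.morphologyEx(m.astype(np.uint8),cv2.MORPH_OPEN,np.ones((3,3)));n,L,s,_=cv2.connectedComponentsWithStats(m);j=L[l==i];j=np.bincount(j[j>0]).argmax()
pix=np.argwhere(L==j)[:,::-1].astype(np.float32);rc=cv2.minAreaRect(pix);print("rect px",np.round(rc[0],1),np.round(rc[1],1),round(rc[2],1))
vx,vy,x0,y0=cv2.fitLine(pix,cv2.DIST_L2,0,.01,.01).ravel();print("2D line",round(float(np.degrees(np.arctan2(vx,vy))),1))
a=P-[0,.012,0]
w=W[L==j];f=cv2.fitLine(w[:,[0,2]].astype(np.float32),cv2.DIST_HUBER,0,.001,.01).ravel();print("xz dir tilt",round(float(np.degrees(np.arctan2(f[0]*np.sign(f[1]),abs(f[1])))),1),"through",f[2:].round(4),"n",len(w))
b=cv2.resize(p[190:384,180:400],None,fx=3,fy=3);cv2.imwrite("pics/prof.png",b)
to([0,0,0])
E
python3 prof.py
```

```text
brown n 170 x [0.531 0.546 0.558] y [-0.432 -0.429 -0.42 ] z [0.01  0.027 0.044]
rect px [257.9 354.9] [28.4 15.8] 66.8
2D line 25.3
xz dir tilt -15.1 through [0.5399 0.0476] n 370
t 17.02 units [ 16.63 -20.8    4.  ] turn 0 dist rows 16.1 pos [ 0.5192 -0.4162  0.1019] yaw 89.9 F [0.  0.6 5.8] gap 0.0319
```

View pics/prof.png

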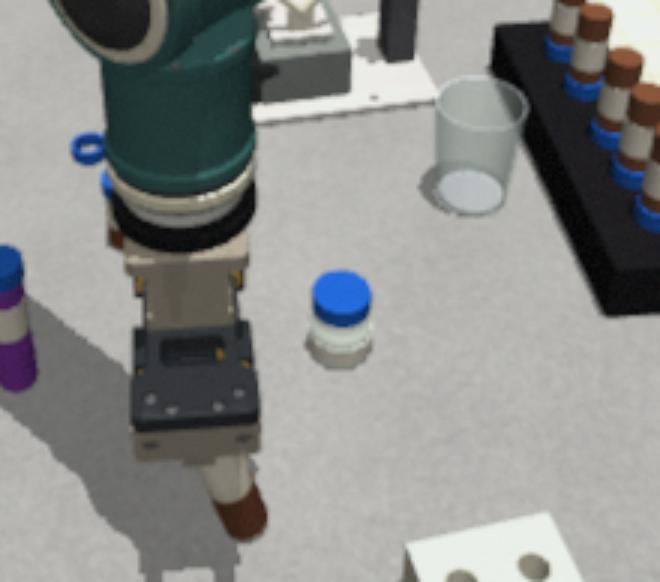

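Request:
step_arm --pt "0 -0.2 0.03 0" --pt "0 -0.38 0.06 0" --pt "0 -0.57 0.11 0" --pt "0 -0.76 0.16 0" --pt "0 -0.94 0.22 0" --pt "0 -1.12 0.29 0" --pt "0 -1.29 0.37 0" --pt "0 -1.46 0.46 0" --pt "0 -1.63 0.55 0" --pt "0 -1.8 0.65 0"

```text
time_s: 17.85
position: [0.4737, -0.4154, 0.0844]
tool_rot: [[0.001, 1.0, -0.0], [1.0, -0.001, -0.0], [-0.0, -0.0, -1.0]]
force: [-0.0, -1.6, 4.3]
finger_gap: 0.0326
```

```bash
python3 prof.py
```

```text
brown n 226 x [0.52  0.537 0.552] y [-0.432 -0.428 -0.414] z [0.014 0.032 0.048]
rect px [247.4 352.4] [38.8 16.9] 33.7
2D line 49.0
xz dir tilt -35.7 through [0.5213 0.0533] n 497
t 17.9 units [ 16.59 -18.92   3.39] turn 0 dist rows 15.2 pos [ 0.4725 -0.4153  0.0838] yaw 89.9 F [-1.1 -1.4  3.3] gap 0.0322
```

View pics/prof.png

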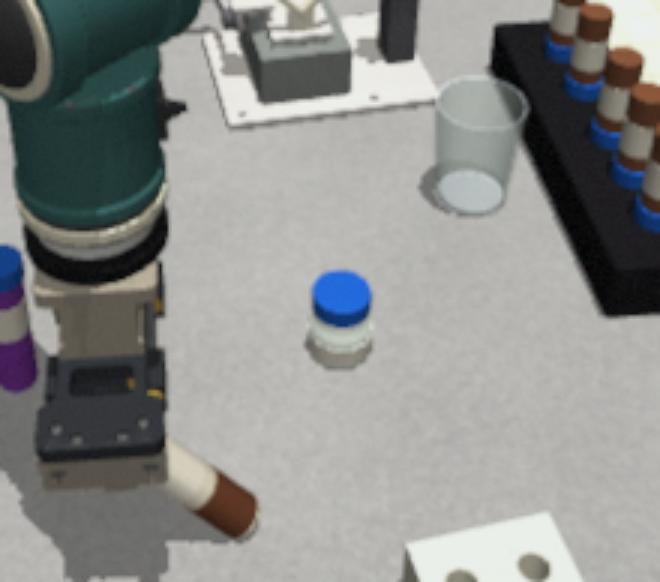

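Request:
step_arm --pt "0 -0.15 0.1 0" --pt "0 -0.3 0.2 0" --pt "0 -0.45 0.32 0" --pt "0 -0.6 0.44 0" --pt "0 -0.74 0.57 0" --pt "0 -0.88 0.7 0" --pt "0 -1.02 0.85 0" --pt "0 -1.14 0.99 0" --pt "0 -1.26 1.14 0"

```text
time_s: 18.65
position: [0.4429, -0.4146, 0.0556]
tool_rot: [[-0.0, 1.0, 0.0], [1.0, 0.0, 0.0], [0.0, 0.0, -1.0]]
force: [0.7, -0.5, 0.9]
finger_gap: 0.032
```

```bash
python3 prof.py
```

```text
brown n 279 x [0.509 0.526 0.542] y [-0.431 -0.426 -0.412] z [0.017 0.033 0.045]
rect px [250.2 358.4] [18.9 15.6] 15.3
2D line 61.2
xz dir tilt -56.8 through [0.5279 0.0338] n 275
t 18.7 units [ 16.57 -17.67   2.24] turn 0 dist rows 14.6 pos [ 0.4418 -0.4143  0.0548] yaw 90.0 F [-0.4 -0.1 -0.1] gap 0.0321
```

View pics/prof.png

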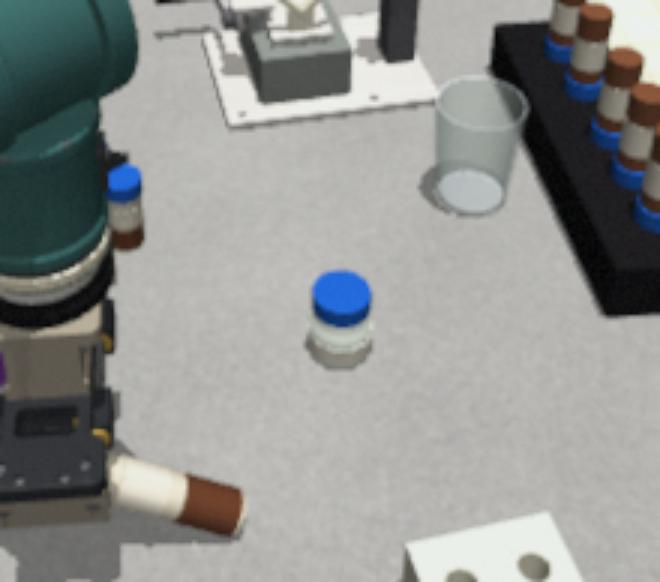

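Request:
step_arm --pt "0 -0.1 0.15 0" --pt "0 -0.2 0.3 0" --pt "0 -0.3 0.46 0" --pt "0 -0.4 0.64 0" --pt "0 -0.48 0.82 0" --pt "0 -0.56 1.0 0" --pt "0 -0.63 1.18 0" --pt "0 -0.7 1.36 0" --pt "0 -0.7 1.36 0"

```text
time_s: 19.45
position: [0.425, -0.4145, 0.021]
tool_rot: [[-0.0, 1.0, -0.001], [1.0, 0.0, 0.001], [0.001, -0.001, -1.0]]
force: [0.1, -0.4, 0.9]
finger_gap: 0.0319
```

```bash
python3 prof.py;python3 look.py side s11 120 300 250 384
```

```text
brown n 315 x [0.497 0.515 0.533] y [-0.431 -0.424 -0.41 ] z [0.015 0.03  0.036]
rect px [242. 359.] [16. 26.] 90.0
2D line 78.2
xz dir tilt -76.9 through [0.5234 0.028 ] n 344
t 19.5 units [ 16.59 -17.01   0.88] turn 0 dist rows 14.3 pos [ 0.4252 -0.4146  0.0215] yaw 90.0 F [ 0.4 -0.3  0.2] gap 0.0319
t 19.55 units [ 16.59 -17.01   0.89] turn 0 dist rows 14.3 pos [ 0.4253 -0.4146  0.0218] yaw 90.0 F [-0.2 -0.8  1.5] gap 0.0322
```

View pics/s11.png

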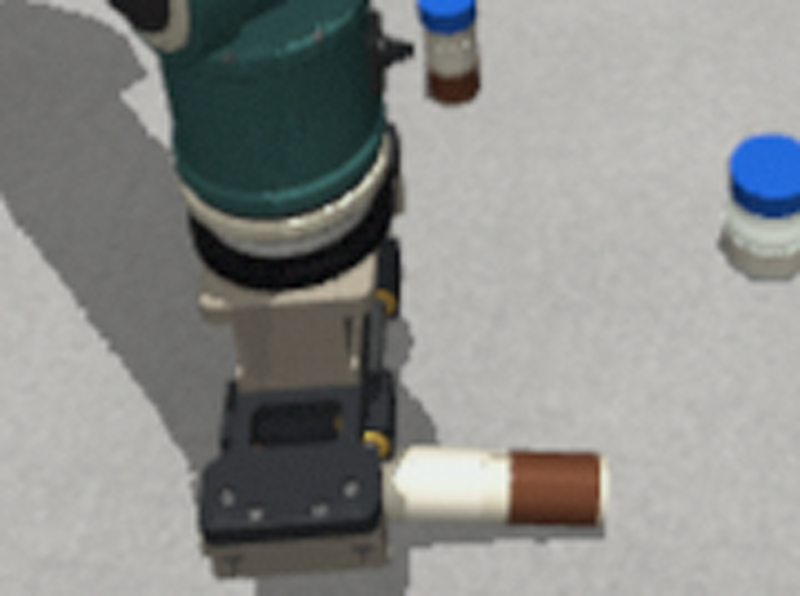

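Request:
step_arm --pt "0 -0.03 0.12 0" --pt "0 -0.05 0.24 0" --pt "0 -0.06 0.34 0" --pt "0 -0.06 0.4 0" --pt "0 -0.06 0.4 0"

```text
time_s: 19.97
position: [0.4237, -0.4147, 0.0116]
tool_rot: [[-0.0, 1.0, -0.001], [1.0, 0.0, 0.0], [0.0, -0.001, -1.0]]
force: [-0.7, 0.5, 1.2]
finger_gap: 0.032
```

```bash
python3 prof.py
```

```text
brown n 292 x [0.497 0.514 0.531] y [-0.43  -0.424 -0.41 ] z [0.014 0.028 0.034]
rect px [244.5 360.5] [15. 19.] 90.0
2D line 96.6
xz dir tilt 88.8 through [0.5177 0.0291] n 291
t 20.02 units [ 16.59 -16.95   0.49] turn 0 dist rows 14.2 pos [ 0.4238 -0.4147  0.0118] yaw 90.0 F [-1.5 -0.2  1.8] gap 0.0322
```

Request:
step_arm --pt "0 0 0.04 0" --pt "0 0 0.08 0" --pt "0 0 0.08 0"

```text
time_s: 20.27
position: [0.4241, -0.4148, 0.01]
tool_rot: [[-0.0, 1.0, 0.0], [1.0, 0.0, -0.0], [-0.0, 0.0, -1.0]]
force: [-1.4, -0.5, 1.1]
finger_gap: 0.0321
```

```bash
python3 prof.py
```

```text
brown n 294 x [0.497 0.514 0.531] y [-0.43  -0.424 -0.41 ] z [0.014 0.028 0.033]
rect px [244.5 360.5] [15. 19.] 90.0
2D line 100.3
xz dir tilt 86.5 through [0.5153 0.0285] n 296
t 20.32 units [ 16.6  -16.96   0.4 ] turn 0 dist rows 14.2 pos [ 0.4241 -0.4148  0.0101] yaw 90.0 F [-0.8 -0.9  2. ] gap 0.0319
```

Request:
step_arm --pt "0 0 0 0" --pt "0 0 0 0" --pt "0 0 0 0" --pt "0 0 0 0" --fingers -0.24

```text
time_s: 20.65
position: [0.4243, -0.4147, 0.0101]
tool_rot: [[-0.001, 1.0, 0.0], [1.0, 0.001, 0.0], [0.0, 0.0, -1.0]]
force: [-0.3, -0.1, 0.1]
finger_gap: 0.0347
```

```bash
python3 prof.py;python3 look.py side s12 120 300 250 384
```

```text
brown n 302 x [0.496 0.513 0.531] y [-0.43  -0.424 -0.41 ] z [0.014 0.028 0.033]
rect px [243.5 360.5] [15. 21.] 90.0
2D line 93.1
xz dir tilt 89.8 through [0.5098 0.029 ] n 303
t 20.7 units [ 16.6  -16.96   0.4 ] turn 0 dist rows 14.2 pos [ 0.4242 -0.4147  0.01  ] yaw 90.0 F [-0.6  0.   0. ] gap 0.035
t 20.75 units [ 16.6  -16.96   0.4 ] turn 0 dist rows 14.2 pos [ 0.4242 -0.4147  0.0101] yaw 90.0 F [-0.1 -0.5 -1.2] gap 0.0352
```

View pics/s12.png

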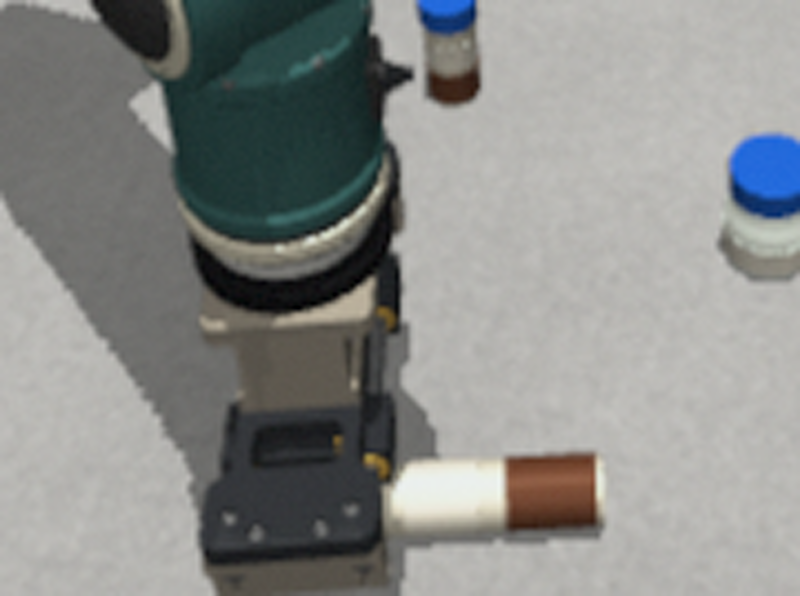

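Request:
step_arm --pt "0 0 0 0" --pt "0 0 0 0" --pt "0 0 0 0" --pt "0 0 -0.6 0" --pt "0 0 -1.4 0" --pt "0 0 -2.6 0" --pt "0 0 -3.6 0" --pt "0 0 -3.6 0" --fingers 0.2

```text
time_s: 21.42
position: [0.4264, -0.4173, 0.1051]
tool_rot: [[-0.0, 1.0, 0.007], [1.0, 0.0, -0.006], [-0.006, 0.007, -1.0]]
force: [0.5, -1.2, 0.3]
finger_gap: 0.0553
```

```bash
python3 look.py side s13 120 300 250 384; python3 - <<'E'
from h import *
p,z,c=pickle.load(open('s13.pkl','rb'));W=pts(z,c);h=cv2.cvtColor(p,cv2.COLOR_BGR2HSV).astype(int)
b=(abs(W[...,1]+.42)<.035)&(W[...,0]>.38)&(W[...,0]<.56)&(W[...,2]>.009)&(W[...,2]<.045)
w=W[b];print(len(w),np.percentile(w,[1,50,99],0).round(4))
for x in np.arange(.41,.54,.01):
    q=w[abs(w[:,0]-x)<.005]
    if len(q)>3:
        t=q[q[:,2]>q[:,2].max()-.004];print(x.round(2),"ztop",q[:,2].max().round(4),"y rng",q[:,1].min().round(4),q[:,1].max().round(4),"ridge y",t[:,1].mean().round(4))
E
```

```text
t 21.47 units [ 16.67 -17.04   3.98] turn 0 dist rows 14.5 pos [ 0.4255 -0.4163  0.1029] yaw 90.0 F [-0.7 -0.5 -0.9] gap 0.0553
1061 [[ 0.4194 -0.4307  0.0115]
 [ 0.475  -0.4232  0.0291]
 [ 0.534  -0.4046  0.0352]]
0.42 ztop 0.0372 y rng -0.4311 -0.4027 ridge y -0.4153
0.43 ztop 0.0363 y rng -0.4312 -0.4038 ridge y -0.4145
0.44 ztop 0.0344 y rng -0.4291 -0.4051 ridge y -0.4161
0.45 ztop 0.0343 y rng -0.4292 -0.4045 ridge y -0.4157
0.46 ztop 0.0339 y rng -0.4301 -0.404 ridge y -0.4155
0.47 ztop 0.0344 y rng -0.4302 -0.4052 ridge y -0.4159
0.48 ztop 0.0338 y rng -0.4306 -0.4069 ridge y -0.416
0.49 ztop 0.0323 y rng -0.4297 -0.4055 ridge y -0.4166
0.5 ztop 0.0337 y rng -0.4302 -0.4042 ridge y -0.4169
0.51 ztop 0.033 y rng -0.4308 -0.406 ridge y -0.4157
0.52 ztop 0.033 y rng -0.4307 -0.407 ridge y -0.4164
0.53 ztop 0.0327 y rng -0.4312 -0.4042 ridge y -0.4167
```

View pics/s13.png

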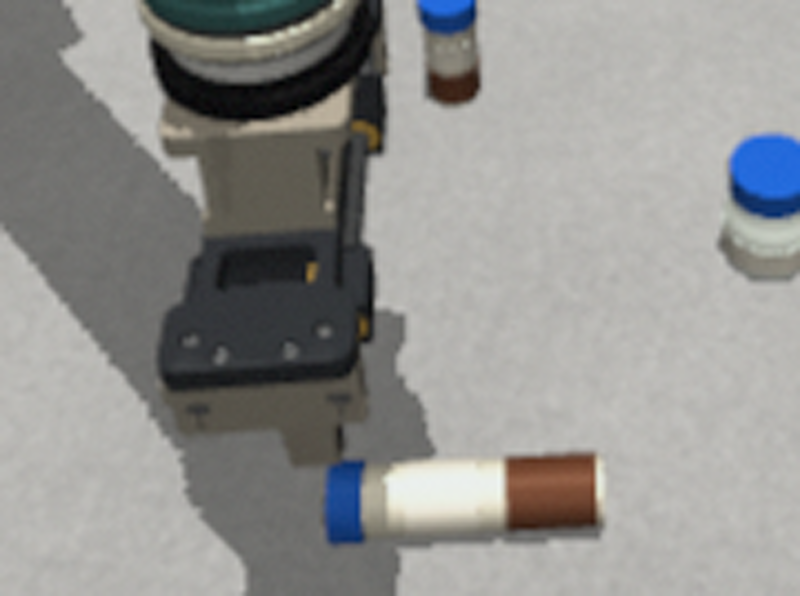

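Request:
step_arm --pt "0 1 0 0" --pt "0.03 2.04 0 0" --pt "0.03 2.04 0 0" --pt "0.03 2.04 1.2 0" --pt "0.03 2.04 2.4 0" --pt "0.03 2.04 3.2 0" --pt "0.03 2.04 3.55 0" --pt "0.03 2.04 3.6 0" --pt "0.03 2.04 3.6 0"

```text
time_s: 22.22
position: [0.4742, -0.4139, 0.0093]
tool_rot: [[0.0, 1.0, -0.001], [1.0, -0.0, 0.001], [0.001, -0.001, -1.0]]
force: [-0.2, 0.4, 0.3]
finger_gap: 0.0553
```

```bash
python3 -c "
from h import *
to([.4765,-.4155,.0115],90)
"
```

```text
t 22.22 units [-0.06  0.09 -0.09] turn -0.0 dist rows 0.1 pos [ 0.4742 -0.4139  0.0093] yaw 90.0 F [-0.2  0.4  0.3] gap 0.0553
```

Request:
step_arm --pt "-0.06 0.1 -0.05 0" --pt "-0.06 0.1 -0.05 0" --pt "-0.06 0.1 -0.05 0" --pt "-0.06 0.1 -0.05 0" --pt "-0.06 0.1 -0.05 0" --pt "-0.06 0.1 -0.05 0" --pt "-0.06 0.1 -0.05 0" --fingers -1

```text
time_s: 22.8
position: [0.4776, -0.4156, 0.0115]
tool_rot: [[-0.0, 1.0, 0.0], [1.0, 0.0, -0.0], [-0.0, 0.0, -1.0]]
force: [-0.4, -0.3, 1.4]
finger_gap: 0.0281
```

Request:
step_arm --pt "0 0 -0.4 0" --pt "0 0 -1 0" --pt "0 0 -2 0" --pt "0 0 -3.2 0" --pt "0 0 -4.6 0" --pt "0 0 -6 0" --pt "0 0 -7 0" --pt "0 0 -7 0" --pt "0 0 -7 0"

```text
time_s: 23.55
position: [0.4783, -0.4163, 0.1893]
tool_rot: [[-0.0, 1.0, 0.004], [1.0, 0.0, -0.003], [-0.003, 0.004, -1.0]]
force: [-0.0, -0.7, -0.8]
finger_gap: 0.0282
```

```bash
python3 look.py side s14 120 340 180 384; python3 -c "
from h import *
from bench import r
print(r.get_obs()['qpos'].round(2))
to([.6352,.0772,.22],6.2)"
```

```text
t 23.6 units [ 16.62 -19.1    7.46] turn 0 dist rows 15.8 pos [ 0.4774 -0.4154  0.1873] yaw 90.0 F [-1.3 -0.3 -2.2] gap 0.0285
[ 0.45  0.48  0.28  1.7  -0.15  0.99  2.36]
t 23.6 units [19.7   6.32 -1.31] turn 16.76 dist rows 12.4 pos [ 0.4774 -0.4154  0.1873] yaw 90.0 F [-1.3 -0.3 -2.2] gap 0.0285
```

View pics/s14.png

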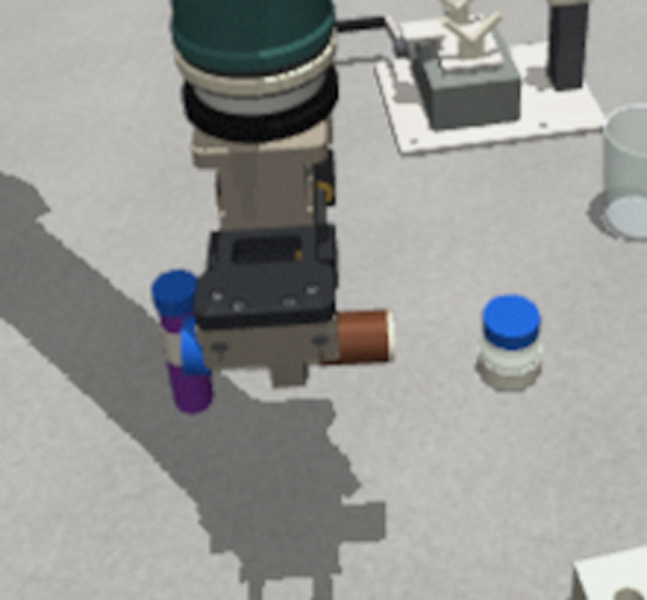

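Request:
step_arm --pt "1 0.3 -1.0 1.4" --pt "2.2 0.7 -1.3 2.8" --pt "3.6 1.1 -1.3 4.2" --pt "5.1 1.6 -1.3 5.6" --pt "6.6 2.1 -1.3 7" --pt "8.1 2.6 -1.3 8.4" --pt "9.6 3.1 -1.3 9.8" --pt "11.1 3.6 -1.3 11.2" --pt "12.6 4.0 -1.3 12.6" --pt "14 4.5 -1.3 14" --pt "15.2 4.9 -1.3 15.4" --pt "16.2 5.2 -1.3 16.76"

```text
time_s: 24.6
position: [0.6068, -0.007, 0.2169]
tool_rot: [[0.994, 0.105, -0.003], [0.105, -0.994, 0.0], [-0.003, -0.001, -1.0]]
force: [0.6, -0.3, -1.4]
finger_gap: 0.0283
```

```bash
python3 -c "
from h import *
to([.6352,.0772,.2],6.2)"
```

```text
t 24.6 units [ 1.49 -3.23  0.67] turn -0.03 dist rows 2.2 pos [ 0.6068 -0.007   0.2169] yaw 6.0 F [ 0.6 -0.3 -1.4] gap 0.0283
```

Request:
step_arm --pt "0.4 -0.9 0 0" --pt "0.8 -1.8 0.2 0" --pt "1.2 -2.6 0.4 0" --pt "1.4 -3.0 0.5 0" --pt "1.49 -3.23 0.67 0" --pt "1.49 -3.23 0.67 0" --pt "1.49 -3.23 0.67 0"

```text
time_s: 25.18
position: [0.635, 0.0722, 0.2013]
tool_rot: [[0.994, 0.107, -0.002], [0.107, -0.994, -0.001], [-0.002, 0.001, -1.0]]
force: [-0.3, -0.5, -0.4]
finger_gap: 0.0284
```

```bash
python3 -c "
from h import *
to([.6352,.0772,.2],6.2)"; python3 look.py side s15 200 360 110 250;python3 look.py top t15 180 300 110 240
```

```text
t 25.18 units [ 0.03 -0.2   0.05] turn -0.01 dist rows 0.1 pos [0.635  0.0722 0.2013] yaw 6.1 F [-0.3 -0.5 -0.4] gap 0.0284
t 25.23 units [-25.57   0.15   8.1 ] turn 0 dist rows 16.1 pos [0.6353 0.0716 0.2019] yaw 6.1 F [ 0.8  0.3 -1.5] gap 0.0282
t 25.28 units [-25.58   0.16   8.1 ] turn 0 dist rows 16.1 pos [0.6355 0.0716 0.2022] yaw 6.1 F [ 0.4 -1.  -0.2] gap 0.0283
```

View pics/s15.png

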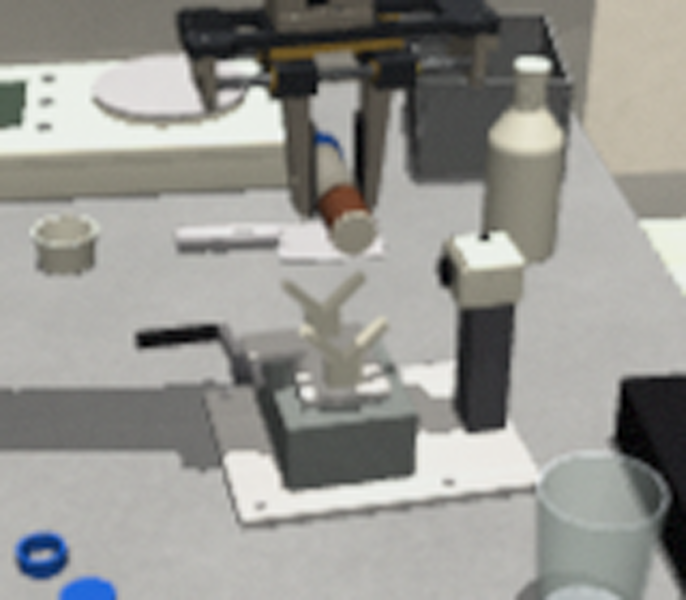

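View pics/t15.png

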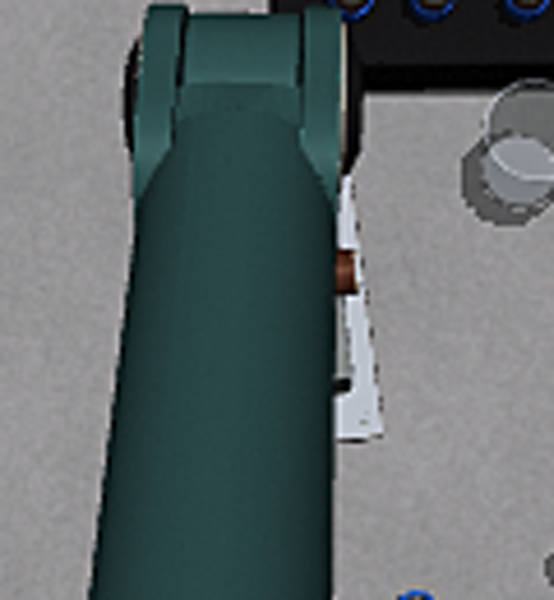

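```bash
python3 - <<'E'
from h import *
p,z,c=pickle.load(open('s15.pkl','rb'));W=pts(z,c);h=cv2.cvtColor(p,cv2.COLOR_BGR2HSV).astype(int)
TCP=np.array([.6353,.0716,.2019])
m=(z>0)&(np.abs(W-TCP)<[.04,.09,.04]).all(-1)&(W[...,1]<.055)
w=W[m];L=(w-SEAT)@np.stack([RX,RY,[0,0,1]],1)
print("reader-frame tube pts (rel seat) n",len(w))
f=L[:,1]<np.percentile(L[:,1],5)+.004
print("ymin",np.percentile(L[:,1],[1,3,5]),"foot face x",np.percentile(L[f,0],[3,50,97]),"z",np.percentile(L[f,2],[3,50,97]))
br=m&(h[...,0]<16)&(h[...,1]>100);l=(W[br]-SEAT)@np.stack([RX,RY,[0,0,1]],1)
for a in np.arange(-.06,-.02,.006):
    q=l[abs(l[:,1]-a)<.003]
    if len(q)>3: print(a.round(3),"x",q[:,0].min().round(4),q[:,0].max().round(4),"ztop",np.percentile(q[:,2],97).round(4))
print("TCP local",(TCP-SEAT)@np.stack([RX,RY,[0,0,1]],1))
E
```

```text
reader-frame tube pts (rel seat) n 168
ymin [-0.06584078 -0.06457039 -0.06428731] foot face x [-0.01542441 -0.0034016   0.00960059] z [0.07748851 0.09033469 0.10158887]
-0.054 x -0.0167 0.0037 ztop 0.1046
-0.048 x -0.016 0.0083 ztop 0.104
-0.042 x -0.015 0.0065 ztop 0.1041
-0.036 x -0.0163 0.008 ztop 0.104
-0.03 x -0.0176 -0.001 ztop 0.1047
TCP local [-0.00050538 -0.00557805  0.0839    ]
```

Request:
step_arm --pt "0.02 -0.12 0 0" --pt "0.02 -0.23 0.3 0" --pt "0.02 -0.23 0.9 0" --pt "0.02 -0.23 1.6 0" --pt "0.02 -0.23 2.2 0" --pt "0.02 -0.23 2.7 0" --pt "0.02 -0.23 3.0 0" --pt "0.02 -0.23 3.1 0" --pt "0.02 -0.23 3.1 0" --pt "0.02 -0.23 3.1 0"

```text
time_s: 26.12
position: [0.6361, 0.0794, 0.1252]
tool_rot: [[0.994, 0.108, 0.001], [0.108, -0.994, 0.0], [0.001, -0.0, -1.0]]
force: [-0.5, -0.6, -1.0]
finger_gap: 0.0284
```

```bash
python3 -c "
from h import *
to([.6352,.0772,.1123],6.2)"; python3 look.py side s16 220 340 130 230
```

```text
t 26.12 units [-0.05  0.09  0.51] turn 0.0 dist rows 0.3 pos [0.6361 0.0794 0.1252] yaw 6.2 F [-0.5 -0.6 -1. ] gap 0.0284
t 26.17 units [-25.65   0.41   4.98] turn 0 dist rows 15.7 pos [0.6363 0.0795 0.1254] yaw 6.2 F [-0.3  0.2 -0.4] gap 0.0283
```

View pics/s16.png

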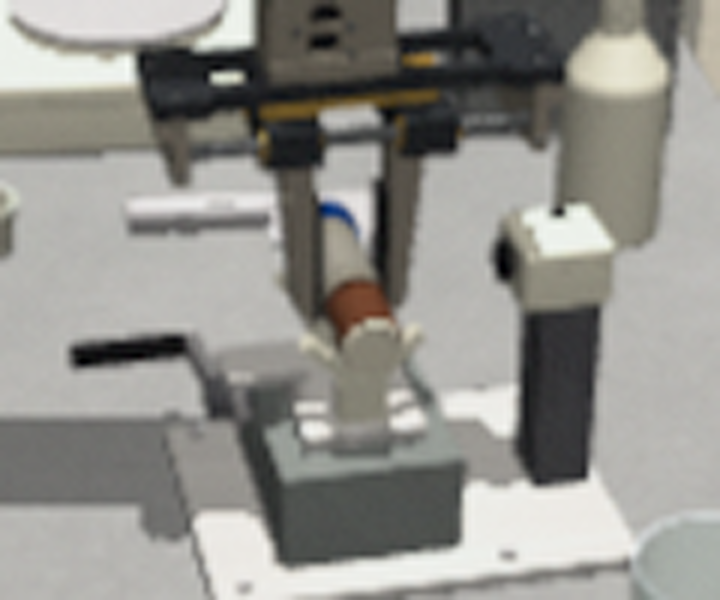

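Request:
step_arm --pt "-0.04 0.09 0.1 0" --pt "-0.04 0.09 0.25 0" --pt "-0.04 0.09 0.36 0" --pt "-0.04 0.09 0.42 0" --pt "-0.04 0.09 0.42 0"

```text
time_s: 26.58
position: [0.6358, 0.0771, 0.1146]
tool_rot: [[0.994, 0.108, 0.002], [0.108, -0.994, -0.0], [0.002, 0.0, -1.0]]
force: [1.3, 0.4, 1.9]
finger_gap: 0.0288
```

Request:
step_arm --pt "0 0 0.05 0" --pt "0 0 0.09 0" --pt "0 0 0.09 0"

```text
time_s: 26.83
position: [0.6362, 0.0771, 0.1138]
tool_rot: [[0.994, 0.109, 0.003], [0.109, -0.994, 0.001], [0.003, -0.0, -1.0]]
force: [-0.4, -0.3, 10.3]
finger_gap: 0.0282
```

```bash
python3 -c "
from h import *
to([.6352,.0772,.1123],6.2)"
```

```text
t 26.83 units [-0.04 -0.01  0.06] turn 0.01 dist rows 0.0 pos [0.6362 0.0771 0.1138] yaw 6.2 F [-0.4 -0.3 10.3] gap 0.0282
```

Contact of 10 N at the expected height. I relieve the press a little, then open gently.

Request:
step_arm --pt "0 0 -0.03 0" --pt "0 0 -0.03 0"

```text
time_s: 27.0
position: [0.6362, 0.0771, 0.1139]
tool_rot: [[0.994, 0.108, 0.003], [0.108, -0.994, 0.0], [0.003, 0.0, -1.0]]
force: [0.6, -0.3, 5.8]
finger_gap: 0.0279
```

Request:
step_arm --pt "0 0 0 0" --pt "0 0 0 0" --pt "0 0 0 0" --pt "0 0 0 0" --fingers -0.2

```text
time_s: 27.33
position: [0.6341, 0.0773, 0.1119]
tool_rot: [[0.994, 0.108, -0.002], [0.108, -0.994, -0.0], [-0.002, -0.0, -1.0]]
force: [-0.1, -0.4, -0.6]
finger_gap: 0.0366
```

Request:
step_arm --pt "0 0 0 0" --pt "0 0 0 0" --pt "0 0 0 0" --fingers 0.1

```text
time_s: 27.58
position: [0.6347, 0.0772, 0.1124]
tool_rot: [[0.994, 0.108, -0.0], [0.108, -0.994, -0.0], [-0.0, -0.0, -1.0]]
force: [-0.7, -1.2, -0.6]
finger_gap: 0.0506
```

```bash
python3 look.py side s17 220 340 130 230
```

```text
t 27.63 units [-25.57   0.32   4.5 ] turn 0 dist rows 15.6 pos [0.6347 0.0772 0.1125] yaw 6.2 F [-0.3 -0.1 -0.4] gap 0.0509
```

View pics/s17.png

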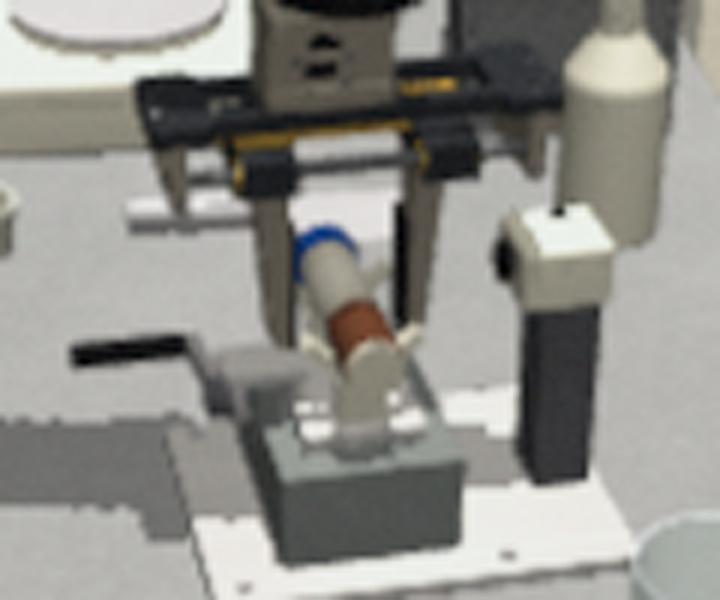

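Request:
step_arm --pt "0 0 -0.4 0" --pt "0 0 -1.2 0" --pt "0 0 -2.4 0" --pt "0 0 -3.6 0" --pt "0 0 -4.2 0" --pt "0 0 -4.2 0"

```text
time_s: 28.13
position: [0.6374, 0.0772, 0.2228]
tool_rot: [[0.994, 0.108, 0.008], [0.108, -0.994, 0.002], [0.008, -0.001, -1.0]]
force: [0.6, -0.7, -0.2]
finger_gap: 0.0504
```

```bash
python3 look.py side s18 220 340 130 230; python3 - <<'E'
from h import *
from bench import r
p,z=r.camera("top");c=r.camera_params("top");cv2.imwrite("pics/t18.png",cv2.resize(p[110:240,180:300],None,fx=4,fy=4))
print(r.get_obs()["qpos"].round(2))
g=PIV+.0966*RY+[0,0,-.026];print(g.round(4));to([g[0],g[1],.2],96.2);to([g[0],g[1],.2],-83.8)
p,z,c=pickle.load(open('s18.pkl','rb'));W=pts(z,c);h=cv2.cvtColor(p,cv2.COLOR_BGR2HSV).astype(int)
l=(W-SEAT)@np.stack([RX,RY,[0,0,1]],1)
br=(h[...,0]<16)&(h[...,1]>100)&(np.abs(l)<[.03,.08,.03]).all(-1);q=l[br];print("brown local",np.percentile(q,[2,50,98],0).round(4))
b=(h[...,0]>104)&(h[...,0]<126)&(h[...,1]>130)&(np.abs(l)<[.03,.08,.03]).all(-1);q=l[b];print("cap local",np.percentile(q,[2,50,98],0).round(4))
t=(np.abs(l)<[.012,.075,.025]).all(-1)&(z>0)&(l[...,2]>0)
for a in np.arange(-.06,.06,.012):
    q=l[t&(abs(l[...,1]-a)<.004)]
    if len(q)>3:print(a.round(3),"ztop",np.percentile(q[:,2],97).round(4))
E
```

```text
t 28.18 units [-25.67   0.33   8.69] turn 0 dist rows 16.2 pos [0.6361 0.0772 0.2203] yaw 6.2 F [-1.1  0.3 -0.5] gap 0.0506
[-0.5   0.47  0.45  1.66 -0.23  1.06  0.12]
[0.5303 0.163  0.049 ]
t 28.23 units [-3.79 -3.86  0.73] turn -18.0 dist rows 3.3 pos [0.6349 0.0773 0.2184] yaw 6.2 F [-0.2 -1.  -0.2] gap 0.0508
t 28.23 units [-3.79 -3.86  0.73] turn 18.0 dist rows 3.3 pos [0.6349 0.0773 0.2184] yaw 6.2 F [-0.2 -1.  -0.2] gap 0.0508
brown local [[-0.0151 -0.0558  0.0076]
 [-0.0061 -0.039   0.0153]
 [ 0.0086 -0.0231  0.0189]]
cap local [[-0.016   0.0433  0.0071]
 [-0.0065  0.0457  0.0169]
 [ 0.0046  0.0499  0.0201]]
-0.06 ztop 0.0171
-0.048 ztop 0.0184
-0.036 ztop 0.0175
-0.024 ztop 0.0179
-0.012 ztop 0.0172
-0.0 ztop 0.018
0.012 ztop 0.019
0.024 ztop 0.0175
0.036 ztop 0.0175
0.048 ztop 0.02
```

View pics/s18.png

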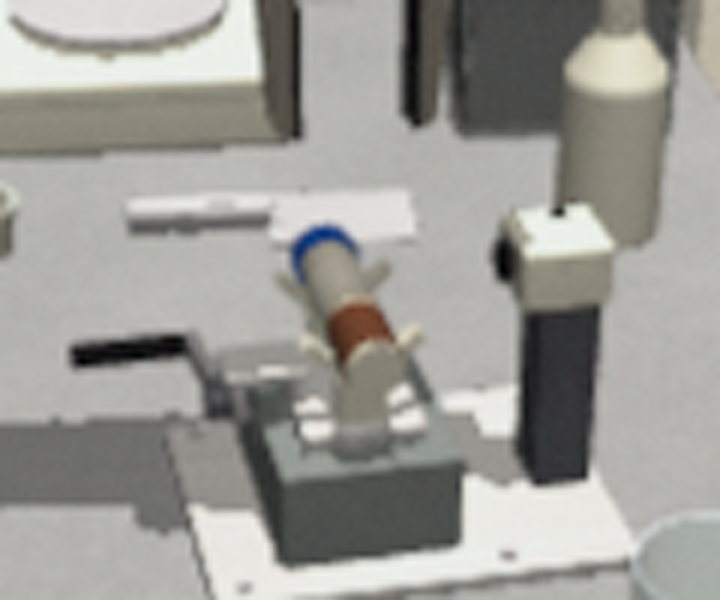

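Request:
step_arm --pt "-0.8 -0.3 0 1.4" --pt "-1.6 -1.0 0 2.8" --pt "-2.4 -1.8 0 4.2" --pt "-3.1 -2.6 0 5.6" --pt "-3.6 -3.3 0 7" --pt "-3.79 -3.7 0 8.4" --pt "-3.79 -3.86 0.4 9.8" --pt "-3.79 -3.86 0.7 11.2" --pt "-3.79 -3.86 0.7 12.6" --pt "-3.79 -3.86 0.7 14" --pt "-3.79 -3.86 0.7 15.4" --pt "-3.79 -3.86 0.7 16.8" --fingers -0.1

```text
time_s: 29.23
position: [0.5291, 0.1625, 0.1986]
tool_rot: [[0.206, -0.979, -0.003], [-0.979, -0.206, -0.002], [0.001, 0.003, -1.0]]
force: [0.4, -0.0, -0.2]
finger_gap: 0.0411
```

Request:
step_arm --pt "0 0 0 1.2" --pt "0 0 0 1.2" --pt "0 0 0 1.2"

```text
time_s: 29.48
position: [0.5294, 0.1628, 0.199]
tool_rot: [[0.111, -0.994, -0.002], [-0.994, -0.111, -0.001], [0.001, 0.002, -1.0]]
force: [0.2, 0.3, 0.7]
finger_gap: 0.0412
```

```bash
python3 -c "
from h import *
from bench import r
print(r.get_obs()['qpos'].round(2))
g=PIV+.0966*RY;to([g[0],g[1],.04],-83.8)"; python3 look.py side s19 200 340 100 230
```

```text
[-0.97  0.4   0.77  1.9  -0.33  0.97 -1.51]
t 29.48 units [-0.01 -0.05  6.36] turn 0.04 dist rows 3.8 pos [0.5294 0.1628 0.199 ] yaw -83.6 F [0.2 0.3 0.7] gap 0.0412
t 29.53 units [ 4.11 21.76  8.01] turn 0 dist rows 14.1 pos [0.5296 0.1628 0.1992] yaw -83.6 F [-1.1 -0.2 -0.6] gap 0.0413
```

View pics/s19.png

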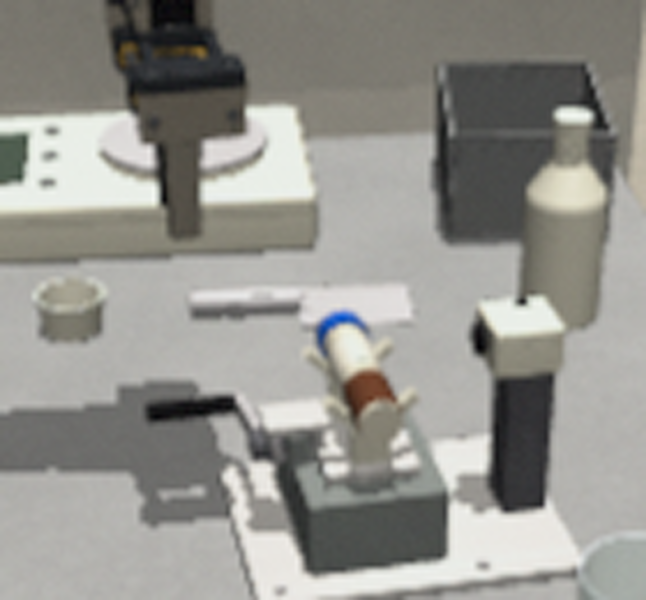

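Request:
step_arm --pt "0 -0.02 0.8 0" --pt "0 -0.02 2.2 0" --pt "0 -0.02 3.6 0" --pt "0 -0.02 4.8 0" --pt "0 -0.02 5.6 0" --pt "0 -0.02 6.1 0" --pt "0 -0.02 6.36 0" --pt "0 -0.02 6.36 0"

```text
time_s: 30.2
position: [0.5302, 0.1625, 0.0402]
tool_rot: [[0.109, -0.994, -0.002], [-0.994, -0.109, -0.001], [0.001, 0.002, -1.0]]
force: [1.0, 0.8, 0.6]
finger_gap: 0.0415
```

```bash
python3 -c "
from h import *
g=PIV+.0966*RY;to([g[0],g[1],.04],-83.8)"; python3 look.py side s20 200 300 140 220
```

```text
t 30.2 units [-0.02 -0.01  0.01] turn 0.01 dist rows 0.0 pos [0.5302 0.1625 0.0402] yaw -83.7 F [1.  0.8 0.6] gap 0.0415
t 30.25 units [ 4.16 21.82  1.65] turn 0 dist rows 13.4 pos [0.531  0.1628 0.0413] yaw -83.8 F [-0.5  1.  -0.8] gap 0.0414
```

View pics/s20.png

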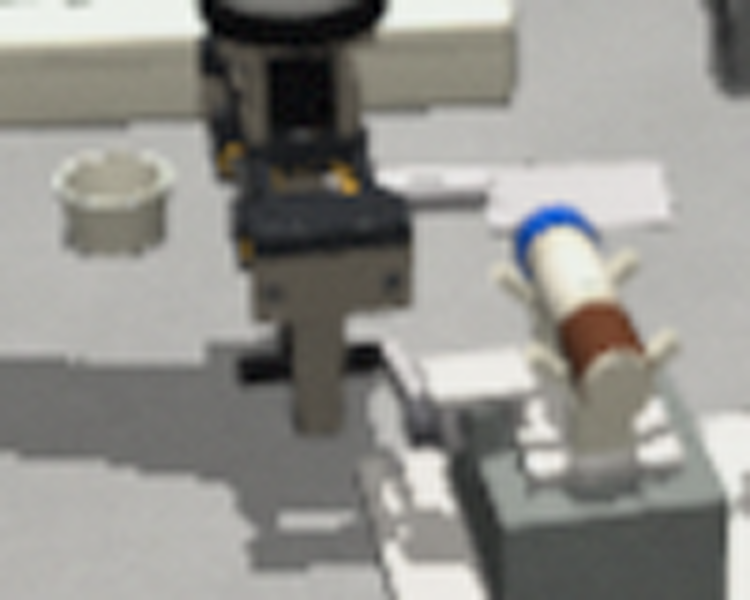

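Finger sits in front of the bar's middle, (248–340, 190) in the full image. Close.

Request:
step_arm --pt "0 0 0 0" --pt "0 0 0 0" --pt "0 0 0 0" --pt "0 0 0 0" --pt "0 0 0 0" --pt "0 0 0 0" --pt "0 0 0 0" --pt "0 0 0 0" --fingers -1

```text
time_s: 30.92
position: [0.5311, 0.1632, 0.0414]
tool_rot: [[0.108, -0.994, 0.001], [-0.994, -0.108, 0.0], [-0.0, -0.001, -1.0]]
force: [0.4, 0.9, 3.4]
finger_gap: 0.0132
```

```bash
python3 -c "
from h import *
import numpy as np
g=PIV+.0966*RY;to([g[0],g[1],.04],-83.8)
t0=-.2618
for a in np.linspace(0,1.833,13):
    t=t0+a;dy=.1*(np.cos(t)-np.cos(t0));dz=.1*(np.sin(t)-np.sin(t0));print(round(a,3),'x',round(-dy/.025,2),'z',round(-dz/.025,2))
"
```

```text
t 30.92 units [0.   0.03 0.06] turn 0.01 dist rows 0.0 pos [0.5311 0.1632 0.0414] yaw -83.8 F [0.4 0.9 3.4] gap 0.0132
0.0 x -0.0 z -0.0
0.153 x -0.11 z -0.6
0.306 x -0.13 z -1.21
0.458 x -0.06 z -1.82
0.611 x 0.11 z -2.4
0.764 x 0.36 z -2.96
0.916 x 0.69 z -3.47
1.069 x 1.1 z -3.93
1.222 x 1.57 z -4.31
1.375 x 2.1 z -4.62
1.527 x 2.66 z -4.85
1.68 x 3.26 z -4.99
1.833 x 3.87 z -5.04
```

Request:
step_arm --pt "-0.06 0 -0.3 0" --pt "-0.11 0 -0.6 0" --pt "-0.13 0 -0.9 0" --pt "-0.13 0 -1.21 0" --pt "-0.1 0 -1.52 0" --pt "-0.06 0 -1.82 0" --pt "0.02 0 -2.11 0" --pt "0.11 0 -2.4 0" --pt "0.23 0 -2.68 0" --pt "0.36 0 -2.96 0" --pt "0.36 0 -2.96 0"

```text
time_s: 31.83
position: [0.5317, 0.1562, 0.1171]
tool_rot: [[0.109, -0.994, 0.0], [-0.994, -0.109, 0.004], [-0.004, -0.001, -1.0]]
force: [1.2, 8.1, -1.4]
finger_gap: 0.0128
```

```bash
cat > lev.py <<'E'
from h import *
from bench import r
o=r.get_obs();P=o["position"]+[0,0,.0076]
l=(P-PIV)@np.stack([RX,RY,[0,0,1]],1);print("bar local rel pivot",l.round(4),"R",np.hypot(l[1],l[2]).round(4),"angle",round(np.arctan2(l[2],l[1])+.2618,3),"tau",o["torque"].round(2))
for a in (1.4,1.6,1.75,1.833):
    t=a-.2618;y,z=.1*np.cos(t),.1*np.sin(t);print(a,"x",round((l[1]-y)/.025,2),"z",round((l[2]-z)/.025,2))
to([0,0,0])
E
python3 lev.py; python3 look.py side s21 200 340 120 225
```

```text
bar local rel pivot [0.0006 0.0897 0.0497] R 0.1025 angle 0.768 tau [ 1.81 -0.09 -0.05]
1.4 x 1.91 z -1.64
1.6 x 2.67 z -1.9
1.75 x 3.26 z -2.0
1.833 x 3.59 z -2.01
t 31.83 units [ 3.91 21.83  4.65] turn 0 dist rows 13.6 pos [0.5317 0.1562 0.1171] yaw -83.7 F [ 1.2  8.1 -1.4] gap 0.0128
t 31.88 units [ 3.91 21.83  4.63] turn 0 dist rows 13.6 pos [0.5317 0.1564 0.1167] yaw -83.7 F [ 1.4  8.3 -1.7] gap 0.0132
```

View pics/s21.png

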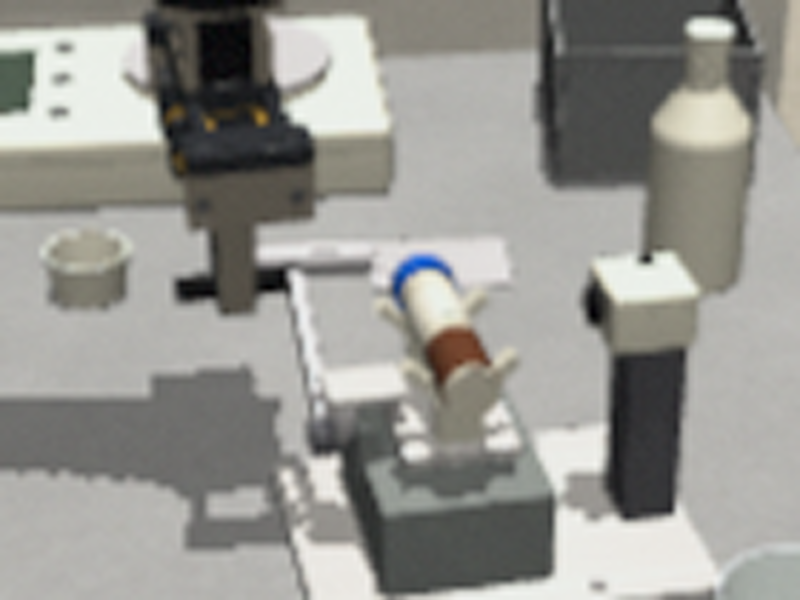

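Request:
step_arm --pt "0.16 0 -0.26 0" --pt "0.33 0 -0.51 0" --pt "0.53 0 -0.75 0" --pt "0.74 0 -0.97 0" --pt "0.97 0 -1.17 0" --pt "1.21 0 -1.35 0" --pt "1.47 0 -1.51 0" --pt "1.74 0 -1.66 0" --pt "2.02 0 -1.78 0" --pt "2.3 0 -1.89 0" --pt "2.6 0 -1.97 0" --pt "2.6 0 -1.97 0"

```text
time_s: 32.88
position: [0.5389, 0.0938, 0.1692]
tool_rot: [[0.11, -0.994, 0.0], [-0.994, -0.11, 0.011], [-0.011, -0.001, -1.0]]
force: [-9.3, 11.7, 31.2]
finger_gap: 0.0129
```

```bash
python3 lev.py; python3 look.py side s22 200 340 120 225
```

```text
bar local rel pivot [0.0011 0.0269 0.1018] R 0.1053 angle 1.574 tau [2.88 2.37 0.06]
1.4 x -0.6 z 0.44
1.6 x 0.15 z 0.18
1.75 x 0.75 z 0.08
1.833 x 1.08 z 0.07
t 32.88 units [ 1.43 21.85  6.73] turn 0 dist rows 13.7 pos [0.5389 0.0938 0.1692] yaw -83.7 F [-9.3 11.7 31.2] gap 0.0129
t 32.93 units [ 1.43 21.85  6.73] turn 0 dist rows 13.7 pos [0.5389 0.0941 0.1691] yaw -83.7 F [-9.5 11.7 31.5] gap 0.013
```

View pics/s22.png

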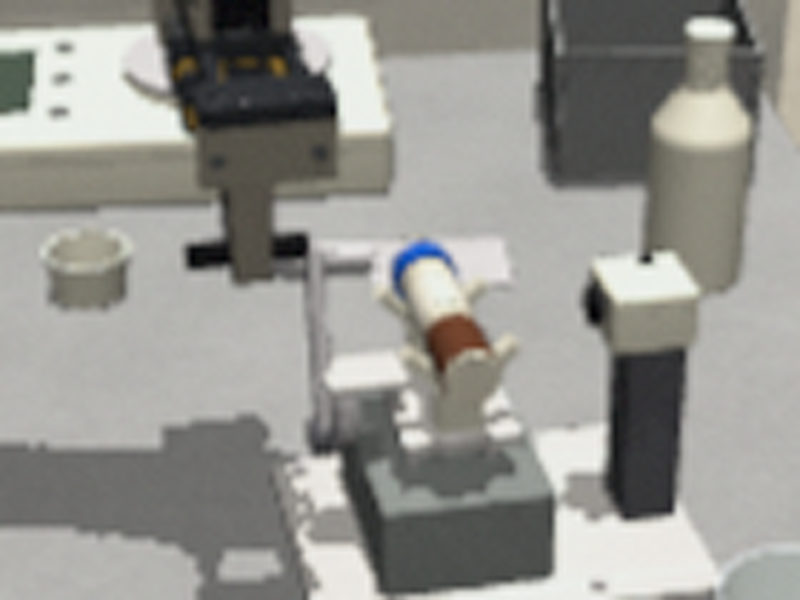

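Request:
step_arm --pt "0 0 -0.08 0" --pt "0 0 -0.14 0" --pt "0.12 0 -0.18 0" --pt "0.26 0 -0.22 0" --pt "0.4 0 -0.26 0" --pt "0.54 0 -0.28 0" --pt "0.68 0 -0.3 0" --pt "0.8 0 -0.31 0" --pt "0.8 0 -0.31 0" --pt "0.8 0 -0.31 0"

```text
time_s: 33.77
position: [0.5412, 0.0714, 0.1741]
tool_rot: [[0.109, -0.994, 0.001], [-0.994, -0.109, 0.004], [-0.004, -0.001, -1.0]]
force: [-0.1, 6.4, 7.6]
finger_gap: 0.013
```

```bash
python3 lev.py; python3 look.py side s23 200 340 120 225
```

```text
bar local rel pivot [0.0009 0.0044 0.1067] R 0.1068 angle 1.791 tau [1.7  0.23 0.06]
1.4 x -1.5 z 0.64
1.6 x -0.75 z 0.38
1.75 x -0.15 z 0.28
1.833 x 0.18 z 0.27
t 33.77 units [ 0.51 21.84  6.93] turn 0 dist rows 13.7 pos [0.5412 0.0714 0.1741] yaw -83.7 F [-0.1  6.4  7.6] gap 0.013
t 33.82 units [ 0.51 21.84  6.93] turn 0 dist rows 13.7 pos [0.5412 0.0714 0.1741] yaw -83.7 F [-0.4  6.1  8.1] gap 0.0129
```

View pics/s23.png

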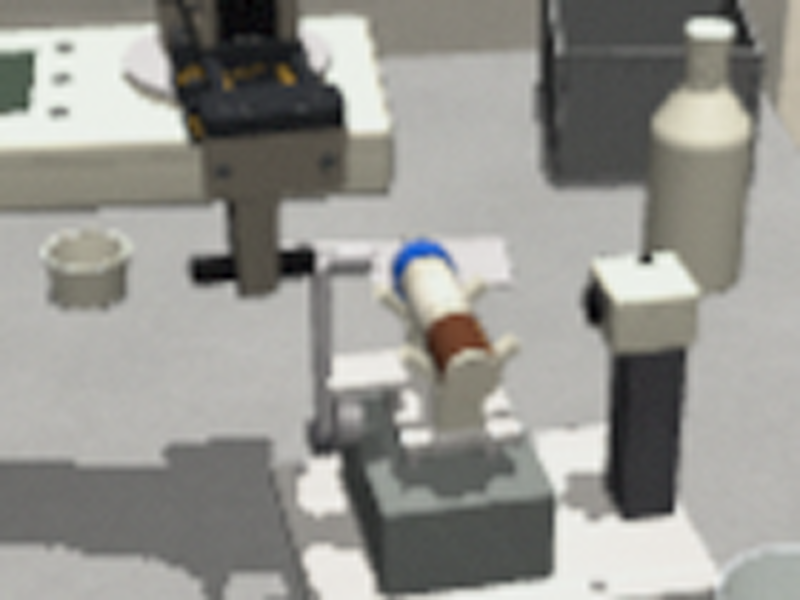

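```bash
cat > bar.py <<'E'
from h import *
import sys
p,z,c=pickle.load(open(sys.argv[1],'rb'));W=pts(z,c);l=(W-PIV)@np.stack([RX,RY,[0,0,1]],1);b=p.max(2)
m=(z>0)&(b<50)&(l[...,0]>-.036)&(l[...,0]<.034)&(l[...,0]<-.013)&(abs(l[...,1])<.15)&(l[...,2]>-.05)&(l[...,2]<.13)
m2=(z>0)&(b<50)&(l[...,0]>.013)&(l[...,0]<.027)&(abs(l[...,1])<.15)&(l[...,2]>-.05)&(l[...,2]<.13)
for q in(m,m2,m|m2):
    w=l[q]
    if len(w)>3:print(len(w),np.median(w,0).round(4))
# cradle lift: V/brown top
L=(W-SEAT)@np.stack([RX,RY,[0,0,1]],1)
t=(np.abs(L)<[.012,.055,.05]).all(-1)&(z>0)
print("tube ztop above seat",[np.percentile(L[t&(abs(L[...,1]-a)<.006)][:,2],97).round(4) for a in(-.04,-.02,0,.02)])
hd=(z>0)&(abs(L[...,0]-.103)<.02)&(abs(L[...,1])<.02)&(L[...,2]>.02);print("head z",np.median(L[hd][:,2]).round(4))
# lever arm
am=(z>0)&(abs(l[...,0]-.03)<.012)&(abs(l[...,1])<.06)&(l[...,2]>.02)&(l[...,2]<.085)&(b>60)
w=l[am]
if len(w)>10:
    f=cv2.fitLine(w[:,1:].astype(np.float32),cv2.DIST_HUBER,0,.001,.01).ravel();print("arm",len(w),"lean toward +y deg",np.degrees(np.arctan2(f[0]*np.sign(f[1]),abs(f[1]))).round(2),f[2:])
E
for f in s19 s21 s22 s23; do echo $f; python3 bar.py $f.pkl; done
```

```text
s19
21 [-0.0201  0.0925 -0.0214]
11 [ 0.0208  0.0921 -0.0198]
32 [-0.0166  0.0923 -0.0208]
tube ztop above seat [np.float64(0.0174), np.float64(0.0181), np.float64(0.0186), np.float64(0.0176)]
head z 0.0342
arm 23 lean toward +y deg -89.91 [-0.0023973   0.02173347]
s21
17 [-0.0209  0.0851  0.0496]
17 [0.0201 0.0856 0.0504]
34 [-0.0004  0.0852  0.0501]
tube ztop above seat [np.float64(0.027), np.float64(0.0286), np.float64(0.0277), np.float64(0.0278)]
head z 0.0343
arm 60 lean toward +y deg -89.27 [0.00704217 0.03067224]
s22
20 [-0.023   0.0225  0.101 ]
17 [0.0201 0.022  0.1009]
37 [-0.0147  0.0223  0.1009]
tube ztop above seat [np.float64(0.0341), np.float64(0.0352), np.float64(0.0348), np.float64(0.0351)]
head z 0.0341
arm 105 lean toward +y deg 21.29 [0.00993903 0.05915314]
s23
21 [-0.0203  0.      0.1046]
20 [ 1.880e-02 -1.000e-04  1.037e-01]
41 [-1.420e-02 -1.000e-04  1.044e-01]
tube ztop above seat [np.float64(0.0345), np.float64(0.035), np.float64(0.0356), np.float64(0.0349)]
head z 0.0344
arm 99 lean toward +y deg 6.64 [-0.00405139  0.05280141]
```

Request:
step_arm --pt "0.06 0 0 0" --pt "0.12 0 0 0" --pt "0.18 0 0 0" --pt "0.18 0 0 0" --pt "0.18 0 0 0" --pt "0.18 0 0 0"

```text
time_s: 34.32
position: [0.5417, 0.067, 0.1739]
tool_rot: [[0.109, -0.994, 0.001], [-0.994, -0.109, 0.004], [-0.004, -0.001, -1.0]]
force: [0.3, 6.5, 6.8]
finger_gap: 0.013
```

```bash
python3 lev.py; python3 look.py side s24 200 340 120 225;python3 bar.py s24.pkl
```

```text
bar local rel pivot [ 0.0009 -0.      0.1065] R 0.1065 angle 1.833 tau [1.68 0.03 0.07]
1.4 x -1.68 z 0.63
1.6 x -0.92 z 0.37
1.75 x -0.33 z 0.27
1.833 x -0.0 z 0.26
t 34.32 units [ 0.32 21.84  6.92] turn 0 dist rows 13.7 pos [0.5417 0.067  0.1739] yaw -83.7 F [0.3 6.5 6.8] gap 0.013
t 34.37 units [ 0.33 21.84  6.93] turn 0 dist rows 13.7 pos [0.5416 0.067  0.1739] yaw -83.7 F [-0.4  6.2  6.8] gap 0.0129
23 [-0.0211 -0.0037  0.1038]
17 [ 0.0207 -0.004   0.1035]
40 [-0.0154 -0.0038  0.1037]
tube ztop above seat [np.float64(0.0354), np.float64(0.0361), np.float64(0.0359), np.float64(0.0367)]
head z 0.0342
arm 93 lean toward +y deg 1.24 [-0.00641973  0.05349171]
```

Request:
step_arm --pt "0 0 0 0" --pt "0 0 0 0" --pt "0 0 0 0" --pt "0 0 0 0" --pt "0 0 0 0" --pt "0 0 0 0"

```text
time_s: 34.87
position: [0.5417, 0.067, 0.1739]
tool_rot: [[0.109, -0.994, 0.001], [-0.994, -0.109, 0.004], [-0.004, -0.001, -1.0]]
force: [0.9, 6.3, 5.2]
finger_gap: 0.0129
```

```bash
python3 look.py side s25 150 370 130 320;python3 bar.py s25.pkl; python3 - <<'E'
from h import *
p,z,c=pickle.load(open('s25.pkl','rb'));W=pts(z,c);h=cv2.cvtColor(p,cv2.COLOR_BGR2HSV).astype(int);L=(W-SEAT)@np.stack([RX,RY,[0,0,1]],1)
b=(h[...,0]>104)&(h[...,0]<126)&(h[...,1]>130)&(np.abs(L)<[.03,.08,.05]).all(-1);print("cap local",np.percentile(L[b],[2,50,98],0).round(4).tolist())
f=(np.abs(L)<[.02,.08,.05]).all(-1)&(z>0)&(L[...,2]>.0);print("foot y",np.percentile(L[f][:,1],2).round(4))
E
```

```text
t 34.92 units [ 0.32 21.84  6.93] turn 0 dist rows 13.7 pos [0.5416 0.067  0.1739] yaw -83.7 F [0.4 5.9 5.4] gap 0.013
23 [-0.0209 -0.0048  0.1044]
16 [ 0.0196 -0.0045  0.1038]
39 [-0.0155 -0.0048  0.1039]
tube ztop above seat [np.float64(0.0353), np.float64(0.0354), np.float64(0.0353), np.float64(0.0364)]
head z 0.0344
arm 92 lean toward +y deg 4.23 [-0.00789999  0.03831016]
cap local [[-0.0155, 0.0406, 0.0263], [-0.0054, 0.0458, 0.0337], [0.0075, 0.0543, 0.0385]]
foot y -0.0597
```

View pics/s25.png

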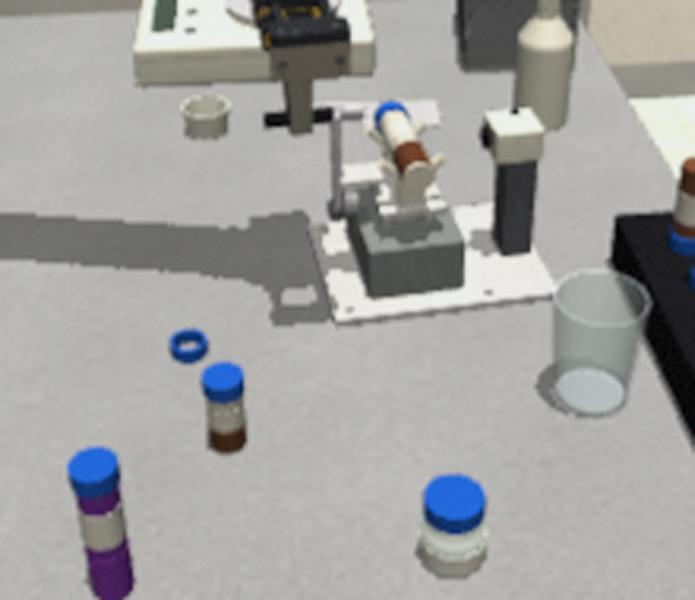

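The picture shows the tube level in the V supports, the lever standing upright with the fingers on the bar at about (300,117), and the other things undisturbed. Handing in.

```bash
python3 -c "
from bench import r
print(r.close_job())"
```

```text
the job is handed in; nothing more can be done
None
```

I laid the sample tube in the middle of the two V supports, then swung the lever straight up. I handed the job in at about 35 s with the fingers still gripping the bar.

**How it went:** The first try at tipping the tube on the bench slipped in the fingers. I stood it back upright, re-gripped it by the cap and pivoted it down on its foot. I then picked it up again by the middle and set it in the cradle, pressing with about 10 N before letting go.

**Last checks:**
- **Tube:** it is level. The cap edge and foot put its centre within about 1 mm of the seat along the cradle.
- **Cradle:** it has risen about 17.5 mm; the most possible is 17.6 mm.
- **Lever:** by the camera the bar is within about 1 mm of straight above the pivot, and the arm's own reading gives 1.833 rad. The grip is closed at 13 mm with about 8 N on the tool.
- **Other things:** the purple tube, short tube, jar, loose cap and beaker looked undisturbed in the last picture, which I did not measure.

**What disagreed:**
- A rough line fit to the lever arm gave leans of 1 to 4°. I put this down to noise in the camera depth and trusted the bar and cradle readings.
- The bar slid about 5 mm along the pads during the swing, and the wrist force briefly reached about 35 N before I eased it.

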